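# Clear the pastry slab and set out the dessert cups

## Robot

A 6-joint arm with a two-finger parallel gripper is mounted at the origin on the work surface. World frame = base frame: x ahead of the robot, y to its left, z up, the work surface at z = 0. Lengths are in m, angles in rad, forces in N, time in s.
With the tool pointing down it reaches from about 0.3 to 0.75 m from the base axis. Payload 8.5 kg.
Tool frame: the origin (TCP) lies midway between the tips of the shut fingers; the grasp point (between the pads) lies 19 mm behind it (manip.hold_point_z is the distance from the TCP to the grasp point, in m); z points along the fingers, y is the line along which they close (so a half turn about z gives the same grasp; the last joint's range is limited). The gripper opens to 88 mm and grips with 3 to 60 N. Pads are 18 mm wide; open, the fingers measure 123 mm over their backs; the gripper's body (75 mm by 187 mm) begins 45 mm behind the grasp point.
Start: joints at [-0.215, 0.381, 1.297, -0, 1.464, -0.215], TCP at [0.55, 0, 0.239] pointing down, gripper open.
Joint ranges: [-3.11, 3.11], [-0.89, 2.33], [0.22, 2.48], [-1.42, 4.56], [0.17, 2.85], [-2.88, 2.88]. Speed limits (rad/s): [2.39, 2.39, 3.14, 3.14, 3.14, 3.14].

## Interface

Orientations are given as [roll, pitch, yaw] about the fixed x, y, z axes, in that order (R = Rz(yaw) Ry(pitch) Rx(roll)).
In Python, from station import manip, optics gives the robot as it stands.
- The arm moves only by the tool send_rows, never from a script. Its argument "steps" is text: rows parted by semicolons, each of 7 numbers parted by spaces: the shift along the tool's x, y, z in mm, then the turn, a rotation vector about the tool's x, y, z in rad, then the opening, from 0 (shut) to 1 (fully open). A call has 1 to 12 rows; each row shifts and turns the commanded pose from where the row before left it, along the tool's axes as they then stand; what a row does not reach is not made up. A row lasts 1/8 s, in which the tool goes at most 62.5 mm and 10.7 degrees, less where a joint would pass 70% of its speed; a pose out of reach is approached as far as the arm can. A call with a gripper value outside its range is refused whole. The fingers move at their own pace and stop on an object; the grip force is fixed at half the most. Time passes only in rows, so rows that do not move let the fingers close. It gives the time, the measured TCP pose, the force, the opening and the grip force at its end, in the units of the state.
- manip.get_state(): the state, without advancing time (a new reading comes with each control period).
- optics.snapshot(name): name is "scene" or "side" or "wrist"; returns (picture, depth): 480x640x3 uint8, blue, green, red; 480x640 float32, m along the optical axis (not along the pixel's ray), 0 where there is no reading.
- optics.calibration(name): a dict with "intrinsics" (3x3 intrinsics, pixels), "extrinsics" (4x4, takes a point from camera to world coordinates). Camera axes: x right, y down, z forward; pixel columns grow to the right and rows downward; lengths in m; the calibration is good to about 2 mm. The wrist camera is an equidistant fisheye: a pixel r from the principal point sees the ray r / f radians off the axis. A picture is of the moment at which its call begins: read the wrist's pose just before it. calibration takes no time and is no camera call; for the wrist camera it gives the pose at the moment of the call.
- manip.job_done(): hands the job in; it is judged then, once.
The state is a dict: "t": time; "qpos": joint angles; "qvel": joint speeds; "joint_torque": joint torques, N m; "eef_pos": TCP position; "tool_rot": TCP orientation; "wrist_force": force on the tool from outside, world axes, zero at the start; "moment": the same for the moment, N m; "width": opening from 0.0 (shut) to 1.0 (fully open); "finger_force": force on a finger pad.
Only numpy, scipy, OpenCV 4.12 (cv2) and the standard library are available. Lean on these libraries where they do the work, as an engineer would, in place of code of your own. Each camera call takes 0.05 s, during which the arm holds its last target. There are 200 camera calls.

## Task

With the scraper block, wipe all the pastry chips off the marble slab into the steel crumb tray along its far edge (do not touch the chips with the fingers), then stand the scraper back upright in the middle of its green mat. After that, turn over every blue cup that stands mouth-down on the grey mat and set them all standing mouth-up on the marble slab, each directly on the stone. Do not push the jars or the cream puffs about.

Things in the scene. Friction and masses are not known exactly. Their poses are not given: they have to be found in the camera images.
- slab: fixed marble slab, 200 (its x, away from the robot) x 300 mm (its y), 30 mm high, origin at the centre of its underside, turned a few degrees. A fixed open steel crumb tray joins its far long edge (slab frame x +100 to +200, y -150 to +150 mm): floor 4 mm, outer walls 22 mm high, no wall towards the slab, so chips pushed over the edge drop in
- drain_mat: fixed dark grey flat mat, 260 (x) x 220 (y) x 2 mm, origin at the centre of its underside on the table; the cups start on it. Left or right of the slab
- rest_mat: fixed sea-green flat mat, 200 (x) x 110 (y) x 2 mm, origin at the centre of its underside on the table; the scraper's place. On the other side of the slab from the drain mat
- scraper: loose scraper block standing upright on its white foot: foot 150 mm long (its x) x 30 mm thick (its y) x 22 mm high, on it a dark wooden handle 110 (x) x 22 (y) mm, up to 75 mm above the underside. Origin at the centre of the underside, z up. 220 g. Pinch the handle across its 22 mm from above; push with a long face
- cup1: loose square dessert cup, blue, one end open: outside 52 x 52 mm, 72 mm tall, straight flat sides, walls 4 mm, 140 g (varies). Origin at the centre of the outside of its closed bottom; z axis from bottom to mouth, x and y square to the sides. Starts mouth-down on the drain mat (z down). Stands on either end, lies stably on any side. May be absent; may get knocked aside, or over
- cup2: loose square dessert cup, blue, one end open: outside 52 x 52 mm, 72 mm tall, straight flat sides, walls 4 mm, 140 g (varies). Origin at the centre of the outside of its closed bottom; z axis from bottom to mouth, x and y square to the sides. Starts mouth-down on the drain mat (z down). Stands on either end, lies stably on any side. May be absent; may get knocked aside, or over
- cup3: loose square dessert cup, blue, one end open: outside 52 x 52 mm, 72 mm tall, straight flat sides, walls 4 mm, 140 g (varies). Origin at the centre of the outside of its closed bottom; z axis from bottom to mouth, x and y square to the sides. Starts mouth-down on the drain mat (z down). Stands on either end, lies stably on any side. May be absent; may get knocked aside, or over
- chip1: flat golden-brown chip of baked choux crust, rigid, about 30 x 24 x 10 mm, 12 g, lying flat on the slab at the start, origin at the centre of its underside. May be absent
- chip2: flat golden-brown chip of baked choux crust, rigid, about 30 x 24 x 10 mm, 12 g, lying flat on the slab at the start, origin at the centre of its underside. May be absent
- chip3: flat golden-brown chip of baked choux crust, rigid, about 30 x 24 x 10 mm, 12 g, lying flat on the slab at the start, origin at the centre of its underside. May be absent
- chip4: flat golden-brown chip of baked choux crust, rigid, about 30 x 24 x 10 mm, 12 g, lying flat on the slab at the start, origin at the centre of its underside. May be absent
- chip5: flat golden-brown chip of baked choux crust, rigid, about 30 x 24 x 10 mm, 12 g, lying flat on the slab at the start, origin at the centre of its underside. May be absent
- jar1: closed amber jar, 62 mm across, 85 mm tall, bystander, origin at the centre of its underside
- jar2: closed amber jar like jar1, bystander, origin at the centre of its underside
- loose_puff: single cream puff, 80 mm across and 58 mm tall, bystander, origin at the centre of its underside
Things that resemble listed ones, but are neither listed nor needed, are in the scene too. What is shaped like the cup3 but red or yellow is not meant.

How it is judged:
On the way, in this order (a step that is already met when the one before it is completed fails the run):
1. all chips are wiped off the slab and lie in the crumb tray (x of chip1 in the frame of slab between 0.1 and 0.2 m and y of chip1 in the frame of slab between -0.15 and 0.15 m and z of each of chip1, chip2, chip3, chip4, chip5 in the frame of slab below 0.034 m and x of chip2 in the frame of slab between 0.1 and 0.2 m and y of chip2 in the frame of slab between -0.15 and 0.15 m and x of chip3 in the frame of slab between 0.1 and 0.2 m and y of chip3 in the frame of slab between -0.15 and 0.15 m and x of chip4 in the frame of slab between 0.1 and 0.2 m and y of chip4 in the frame of slab between -0.15 and 0.15 m and x of chip5 in the frame of slab between 0.1 and 0.2 m and y of chip5 in the frame of slab between -0.15 and 0.15 m), for 0.2 s.
2. the scraper stands upright on its green mat again, released (x of scraper in the frame of rest_mat between -0.05 and 0.05 m and y of scraper in the frame of rest_mat between -0.045 and 0.045 m and z of scraper in the frame of rest_mat between -0.004 and 0.01 m and angle between scraper's own z axis and vertical below 0.12 rad and contact force between scraper and the fingers below 0.05 N), for 0.2 s.
3. every cup stands mouth-up on the slab, released (x of cup1 in the frame of slab between -0.1 and 0.1 m and y of cup1 in the frame of slab between -0.15 and 0.15 m and z of cup1 in the frame of slab between 0.024 and 0.036 m and angle between each of cup1, cup2, cup3's own z axis and vertical below 0.12 rad and contact force between each of cup1, cup2, cup3 and the fingers below 0.05 N and linear speed of each of cup1, cup2, cup3 below 0.03 m/s and x of cup2 in the frame of slab between -0.1 and 0.1 m and y of cup2 in the frame of slab between -0.15 and 0.15 m and z of cup2 in the frame of slab between 0.024 and 0.036 m and x of cup3 in the frame of slab between -0.1 and 0.1 m and y of cup3 in the frame of slab between -0.15 and 0.15 m and z of cup3 in the frame of slab between 0.024 and 0.036 m), for 0.2 s.
At the end, for the whole second after the job is handed in: All chips lie in the crumb tray. The scraper stands upright on the green mat, its centre within 50 mm (along) and 45 mm (across) of the mat's centre. Every cup stands at rest mouth-up (within 0.12 rad) directly on the slab, its centre inside the slab's outline. All released (all of step 1 and all of step 2 and all of step 3); the robot touches nothing.
It fails at once if the fingers touch a chip (over 0.5 N) (contact force between the fingers and chip1 above 0.5 N or contact force between the fingers and chip2 above 0.5 N or contact force between the fingers and chip3 above 0.5 N or contact force between the fingers and chip4 above 0.5 N or contact force between the fingers and chip5 above 0.5 N).
It fails at once if a jar or the loose cream puff is pushed more than 30 mm aside (distance of any of jar1, jar2, loose_puff from where it was at the start of the episode above 0.03 m).
Of cup1, cup2, cup3 only 2 to 3 are there at a start; the rules pass over those that are not, and their reading is None.
Of chip1, chip2, chip3, chip4, chip5 only 3 to 5 are there at a start; the rules pass over those that are not, and their reading is None.
At some moment in a run one of cup1, cup2, cup3 may be knocked a few centimetres aside while the robot is not near it.
It also fails if it takes over 210 s, if anything falls off the work surface, if the arm or the gripper's body presses on something with over 40 N, if the wrist force passes 120 N, or if a joint passes its speed limit or range.

## Working session

There is one attempt and no reset: what is moved stays moved. The work goes in short steps, Python scripts to look and compute and a tool call to move; the robot and the scene stay as the last step left them, time stands still between calls to the robot, and variables do not carry over. Pictures are saved under pics/ and viewed, at most 14 in all, crops included, and the job is handed in when it is done.

Besides the shell and the picture viewer there is one more tool, called in YAML: its name, and indented under it one key for each argument. send_rows: Moves the arm, as the interface text tells. Its arguments: {"type":"object","properties":{"steps":{"type":"string"}},"required":["steps"]}

```bash
mkdir -p pics; ls
cat > h.py <<'E'
import numpy as np, cv2
from station import manip, optics
def shot(n,f=None):
    c=optics.calibration(n); p,d=optics.snapshot(n)
    if f: cv2.imwrite(f'pics/{f}.png',p)
    return p,d,c
def world(d,c):
    K=np.array(c['intrinsics']);E=np.array(c['extrinsics'])
    v,u=np.mgrid[:480,:640]
    P=np.stack([(u-K[0,2])/K[0,0]*d,(v-K[1,2])/K[1,1]*d,d],-1)
    W=P@E[:3,:3].T+E[:3,3]; W[d<=0]=np.nan
    return W
E
python3 - <<'E'
from h import *
print(manip.get_state())
for n in('scene','side'):
    p,d,c=shot(n,n+'0');print(n,c,(d>0).mean());np.savez(n+'0.npz',p=p,d=d,K=c['intrinsics'],E=c['extrinsics'])
E
```

```text
pics
{'t': 0.0, 'qpos': array([-2.15263996e-01,  3.81220493e-01,  1.29823729e+00,  8.32043043e-06,
        1.46358067e+00, -2.15282440e-01]), 'qvel': array([-0.00137383, -0.00089616,  0.00137391,  0.00059283,  0.00020284,
       -0.0001643 ]), 'joint_torque': array([-6.18006070e-04, -4.37936819e+01, -2.24552107e+01,  7.13253510e-02,
        3.52583989e-02, -8.49877097e-05]), 'eef_pos': array([5.49733812e-01, 7.77871015e-05, 2.38132527e-01]), 'tool_rot': array([-3.14018200e+00, -3.16936621e-04,  1.57081365e+00]), 'wrist_force': array([-0.17289124,  0.0152569 ,  0.80824736]), 'moment': array([ 0.01455544, -0.04194663, -0.00778052]), 'finger_force': 0.0, 'width': 0.9980778324958828}
scene {'intrinsics': array([[570.59483973,   0.        , 324.65345091],
       [  0.        , 570.59483973, 234.45791161],
       [  0.        ,   0.        ,   1.        ]]), 'extrinsics': array([[-0.82152924,  0.34906459, -0.45082548,  1.12062448],
       [ 0.57003419,  0.51986117, -0.63624318,  0.79839604],
       [ 0.0122767 , -0.77967832, -0.6260599 ,  0.93972517],
       [ 0.        ,  0.        ,  0.        ,  1.        ]])} 0.9957421875
side {'intrinsics': array([[556.87848221,   0.        , 326.87445329],
       [  0.        , 556.87848221, 248.23660486],
       [  0.        ,   0.        ,   1.        ]]), 'extrinsics': array([[ 0.98870016, -0.12034505,  0.08938151,  0.39493985],
       [-0.14881178, -0.71600251,  0.68205239, -1.04088247],
       [-0.01808425, -0.68764633, -0.72582056,  1.13152455],
       [ 0.        ,  0.        ,  0.        ,  1.        ]])} 0.9962239583333333
```

View pics/scene0.png

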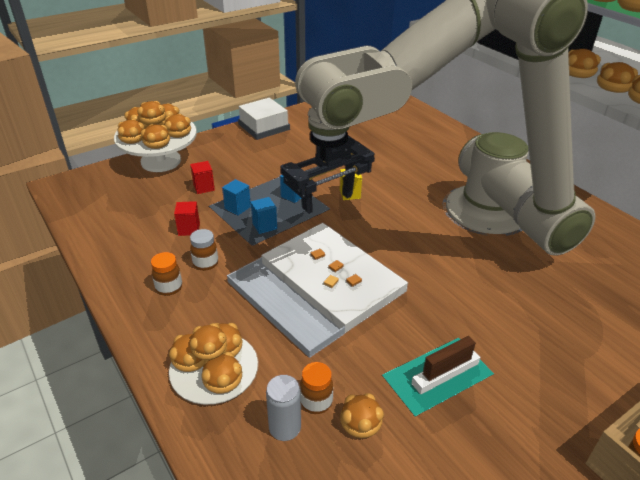

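View pics/side0.png

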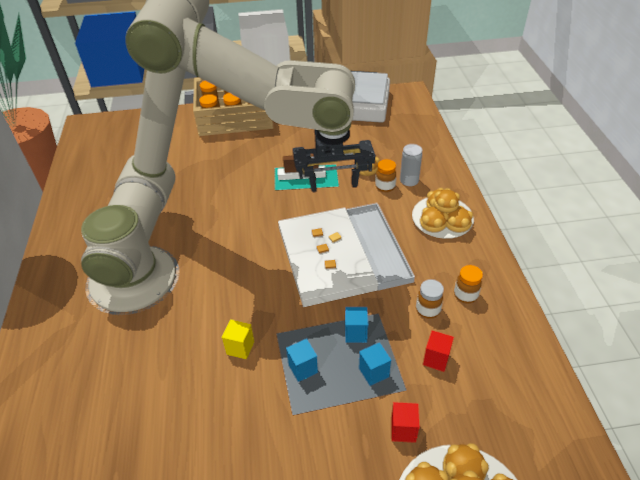

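The pictures show 4 chips on the slab (scene 318,254; 336,266; 331,281; 353,280), three blue cups on the grey mat (side 357,325; 303,360; 375,362), and red and yellow decoys off the mat. The scraper is on the green mat (scene 450,360).

```bash
cat >> h.py <<'E'
def comps(mask,W,minpx=40):
    n,l,s,ce=cv2.connectedComponentsWithStats(mask.astype(np.uint8))
    out=[]
    for i in range(1,n):
        if s[i,4]>=minpx: out.append((l==i,ce[i],s[i,4]))
    return out
def rect(XY):
    r=cv2.minAreaRect((XY*1000).astype(np.float32)); return np.round(r[0],1),np.round(r[1],1),round(r[2],1)
def hsv(p): return cv2.cvtColor(p,cv2.COLOR_BGR2HSV)
def blue(p):
    h=hsv(p); return cv2.inRange(h,(98,130,60),(112,255,255))>0
def chipm(p,W):
    h=hsv(p); return (cv2.inRange(h,(5,110,100),(25,255,255))>0)
E
python3 - <<'E'
from h import *
for n in('scene','side'):
    z=np.load(n+'0.npz');p=z['p'];W=world(z['d'],dict(intrinsics=z['K'],extrinsics=z['E']));h=hsv(p)
    print('==',n)
    ok=(W[...,0]>.2)&(W[...,0]<1)&(abs(W[...,1])<.6)&np.isfinite(W[...,2])
    for nm,m in dict(blue=blue(p)&ok&(W[...,2]<.1)&(W[...,2]>.064),
        chip=chipm(p,W)&ok&(W[...,2]>.034)&(W[...,2]<.046)&(abs(W[...,1])<.2),
        green=(cv2.inRange(h,(75,100,60),(95,255,255))>0)&ok&(W[...,2]<.012),
        slab=(h[...,1]<60)&(h[...,2]>120)&ok&(abs(W[...,2]-.03)<.006)&(abs(W[...,1])<.25),
        dark=(h[...,2]<110)&ok&(W[...,2]>.066)&(W[...,2]<.083)&(W[...,1]>.1)&(W[...,0]<.7),
        grey=(h[...,1]<80)&(h[...,2]<140)&ok&(abs(W[...,2])<.01)&(W[...,1]<-.1),
        high=ok&(W[...,2]>.05)&(W[...,2]<.1)).items():
        for c,ce,a in comps(m,W,25 if nm in('chip','dark') else 100 ):
            q=W[c];print(nm,ce.round(),a,'z%.3f'%np.median(q[:,2]),rect(q[:,:2]))
E
```

```text
== scene
blue [235. 188.] 266 z0.073 (array([ 579.3, -387. ]), array([55.5, 57.2]), 15.6)
blue [263. 205.] 299 z0.073 (array([ 558. , -274.2]), array([64.7, 53.5]), 78.4)
chip [317. 253.] 86 z0.039 (array([528. , -68.5]), array([30.3, 26.6]), 2.3)
chip [336. 265.] 93 z0.039 (array([516.9,  -7.3]), array([29.9, 24.5]), 6.8)
chip [331. 281.] 103 z0.039 (array([556. ,  27.7]), array([31.1, 24.2]), 23.7)
chip [354. 279.] 98 z0.039 (array([509.3,  54.8]), array([26.1, 29.2]), 84.1)
chip [234. 348.] 46 z0.040 (array([829. ,  80.9]), array([40.7,  9.7]), 15.8)
chip [187. 364.] 100 z0.037 (array([928.7,  60.6]), array([22.1, 66.7]), 51.8)
chip [223. 384.] 141 z0.037 (array([887.5, 145. ]), array([25.6, 71.4]), 73.3)
green [431. 383.] 2527 z0.001 (array([511.7, 341.4]), array([112.1, 202.2]), 85.4)
slab [334. 272.] 6765 z0.029 (array([522.2, -12.2]), array([203.9, 304.3]), 6.9)
dark [449. 351.] 619 z0.076 (array([499.9, 349.4]), array([ 25. , 110.6]), 85.5)
grey [269. 212.] 2440 z0.001 (array([ 502.7, -347.3]), array([266.7, 236.1]), 4.4)
grey [253. 272.] 378 z0.004 (array([ 678.7, -122.9]), 
[... 2302 characters left out ...]
4 (array([889.6,  67.3]), array([149.9, 139.3]), 62.0)
high [469. 278.] 536 z0.083 (array([ 860.9, -203.6]), array([59. , 58.3]), 30.4)
high [430. 293.] 564 z0.083 (array([ 752., -233.]), array([59.6, 59.2]), 35.8)
high [356. 319.] 545 z0.074 (array([ 559.6, -275.7]), array([60.3, 51.3]), 80.2)
high [236. 333.] 592 z0.071 (array([ 278.9, -270.3]), array([56.3, 54.5]), 65.2)
high [439. 345.] 585 z0.072 (array([ 731.5, -375.7]), array([59.2, 52. ]), 59.3)
high [301. 355.] 638 z0.074 (array([ 420.3, -352.1]), array([54.3, 56.1]), 20.4)
high [374. 359.] 664 z0.073 (array([ 579.9, -388. ]), array([53.7, 55.9]), 18.7)
high [405. 417.] 758 z0.072 (array([ 613.5, -533.4]), array([54.9, 52.1]), 77.6)
```

```bash
python3 -c "
from station import manip
print([a for a in dir(manip) if a[0]!='_'], manip.hold_point_z)"
cat >> h.py <<'E'
from scipy.spatial.transform import Rotation as Ro
def lean(psi,th,flip=False):
    "tool with closing line across heading psi (deg), leaning forward th (deg)"
    p,t=np.radians([psi,th]); z=np.array([np.sin(t)*np.cos(p),np.sin(t)*np.sin(p),-np.cos(t)])
    y=np.array([np.sin(p),-np.cos(p),0])*(-1 if flip else 1)
    return Ro.from_matrix(np.c_[np.cross(y,z),y,z])
def plan(wps,w,grasp=False,st=None):
    """wps: (xyz mm, Ro, nrows). grasp: xyz is of the grasp point. prints rows"""
    s=manip.get_state() if st is None else st
    p=np.array(s['eef_pos'])*1000; R=Ro.from_euler('xyz',s['tool_rot']); rows=[]
    for g,Q,n in wps:
        g=np.array(g,float); off=np.array([0,0,manip.hold_point_z*1000 if grasp else 0])
        p0=p+0; R0=R
        rv=(R0.inv()*Q).as_rotvec()
        g0=p0-R0.apply(off)
        for i in range(1,n+1):
            R2=R0*Ro.from_rotvec(rv*i/n); p2=g0+(g-g0)*i/n+R2.apply(off)
            d=np.round(R.inv().apply(p2-p),1); r=np.round((R.inv()*R2).as_rotvec(),3)
            assert abs(d).max()<62 and np.linalg.norm(r)<.186,(d,r)
            rows.append(' '.join('%g'%(v+0) for v in [*d,*r,w]))
            p=p+R.apply(d); R=R*Ro.from_rotvec(r)
    for i in range(0,len(rows),12): print('; '.join(rows[i:i+12]));print()
E
python3 - <<'E'
from h import *
R=Ro.from_euler('xyz',[np.pi,0,np.radians(175.5)])
plan([((500,350,150),R,11),((500,350,38),R,5)],1)
E
```

```text
['MotionError', 'get_state', 'hold_point_z', 'job_done'] 0.0187
31.8 -4.5 8 0 0 -0.136 1; 32.1 -0.2 8.1 0 0 -0.135 1; 31.9 4.2 8 0 0 -0.136 1; 31 8.5 8 0 0 -0.136 1; 29.6 12.5 8.1 0 -0.001 -0.135 1; 27.6 16.5 8 0 0 -0.136 1; 25.1 20 8 0 0 -0.136 1; 22.2 23.2 8 -0.001 0 -0.135 1; 18.8 26.1 8 0 0 -0.136 1; 15.2 28.3 8 0 0 -0.136 1; 11.2 30.1 8.1 0 0 -0.135 1; 0 0 22.4 0 0 0 1

0 0 22.4 0 0 0 1; 0 0 22.4 0 0 0 1; -0.1 0 22.4 0 0 0 1; 0 0 22.4 0 0 0 1
```

send_rows:
  steps: "31.8 -4.5 8 0 0 -0.136 1; 32.1 -0.2 8.1 0 0 -0.135 1; 31.9 4.2 8 0 0 -0.136 1; 31 8.5 8 0 0 -0.136 1; 29.6 12.5 8.1 0 -0.001 -0.135 1; 27.6 16.5 8 0 0 -0.136 1; 25.1 20 8 0 0 -0.136 1; 22.2 23.2 8 -0.001 0 -0.135 1; 18.8 26.1 8 0 0 -0.136 1; 15.2 28.3 8 0 0 -0.136 1; 11.2 30.1 8.1 0 0 -0.135 1; 0 0 0 0 0 0 1"

```text
t: 1.6
eef_pos: [0.4994, 0.3512, 0.1492]
tool_rot: [-3.141, -0.001, 3.065]
wrist_force: [-0.2, -0.8, 0.0]
width: 1.0
finger_force: 0.0
```

Run:
```python
from h import *
for n in('scene','side'):
    p,d,c=shot(n);W=world(d,c);h=hsv(p);ok=np.isfinite(W[...,2])&(W[...,0]>.4)&(W[...,0]<.68)
    for c_,ce,a in comps(chipm(p,W)&ok&(W[...,2]>.034)&(W[...,2]<.046)&(abs(W[...,1])<.17),W,25): print('chip',ce.round(),rect(W[c_][:,:2]))
s=manip.get_state();print(s['eef_pos'],s['tool_rot'],s['qpos'])
```

```text
chip [317. 253.] (array([528.2, -68.8]), array([26.6, 28. ]), 2.6)
chip [336. 265.] (array([514.9,  -8.7]), array([31.4, 24.9]), 11.7)
chip [331. 281.] (array([557. ,  28.8]), array([30.3, 25. ]), 30.3)
chip [354. 279.] (array([509. ,  52.9]), array([29.4, 25.8]), 5.3)
chip [317. 232.] (array([511.6,  51.1]), array([31.1, 27.9]), 82.2)
chip [335. 237.] (array([556.2,  25.3]), array([31. , 24.6]), 25.7)
chip [322. 248.] (array([517.8, -12.6]), array([28. , 28.7]), 11.6)
chip [330. 264.] (array([529.2, -71.9]), array([28. , 26.5]), 82.3)
[0.50027686 0.3494811  0.15017257] [-3.14116077e+00  6.95027262e-04  3.06123018e+00] [ 4.16314366e-01  5.56906860e-01  1.26136996e+00 -7.33300817e-04
  1.32291065e+00 -1.07393957e+00]
```

Four chips confirmed with the arm away. Next I go down and grip.

send_rows:
  steps: "0 0 28 0 0 0 1; 0 0 28 0 0 0 1; 0 0 28 0 0 0 1; 0 0 28 0 0 0 1; 0 0 0 0 0 0 1; 0 0 0 0 0 0 0; 0 0 0 0 0 0 0; 0 0 0 0 0 0 0; 0 0 0 0 0 0 0; 0 0 0 0 0 0 0; 0 0 0 0 0 0 0"

```text
t: 3.08
eef_pos: [0.5004, 0.3499, 0.0384]
tool_rot: [3.141, 0.001, 3.063]
wrist_force: [1.0, 0.2, 0.1]
width: 0.347
finger_force: 0.0
```

Run:
```python
from h import *
s=manip.get_state();print(s)
c,a=np.array([523,-13]),np.radians(6.8);f=lambda x,y:c+[x*np.cos(a)-y*np.sin(a),x*np.sin(a)+y*np.cos(a)]
z=s['eef_pos'][2]*1000-2   # tcp above scraper underside
R0=Ro.from_euler('xyz',s['tool_rot']);R=Ro.from_euler('xyz',[np.pi,0,np.radians(96.8)])
A=f(-68,5); print(z,A)
plan([((500,350,z+82),R0,3),((*A,z+82),R,11),((*A,z+45),R,4)],0)
```

```text
{'t': 3.075, 'qpos': array([ 4.16804164e-01,  6.84646397e-01,  1.38289818e+00, -4.53652990e-04,
        1.07310130e+00, -1.07502707e+00]), 'qvel': array([ 3.50862973e-05,  6.30092918e-04, -2.72596843e-05,  1.26030460e-03,
        1.25414609e-03,  5.09393893e-04]), 'joint_torque': array([ 1.73580833e-03, -5.35284841e+01, -1.72149986e+01,  1.94141519e-02,
        7.33153825e-02,  4.09854110e-04]), 'eef_pos': array([0.50038438, 0.34993491, 0.03835511]), 'tool_rot': array([3.14149309e+00, 1.02247388e-03, 3.06284389e+00]), 'wrist_force': array([1.02257663, 0.23534805, 0.13516001]), 'moment': array([ 0.11890357, -0.03336913, -0.00579555]), 'finger_force': 0.0, 'width': 0.3468627622116994}
36.35511383209507 [454.88632561 -16.0866423 ]
0.1 0 -26.7 0 0 0 0; 0.1 0 -26.6 0 0 0 0; 0.1 0 -26.7 0 0 0 0; 1.5 -33.5 0 0 0 0.125 0; -2.7 -33.4 0 0 0 0.125 0; -6.9 -32.8 0 0 0 0.125 0; -10.9 -31.7 0 0 0 0.124 0; -14.8 -30.1 0 0 0 0.125 0; -18.3 -28.1 0 0.001 0 0.125 0; -21.8 -25.5 0 0 0 0.125 0; -24.7 -22.7 0 0 0.001 0.125 0; -27.4 -19.3 0 0 0 0.125 0

-29.6 -15.8 0 0 0 0.125 0; -31.3 -12 0 0 0 0.124 0; 0 0 9.3 0 0 0 0; 0 0 9.2 0 0 0 0; 0 0 9.3 0 0 0 0; 0 0 9.2 0 0 0 0
```

send_rows:
  steps: "0 0 0 0 0 0 0; 0 0 0 0 0 0 0; 0 0 0 0 0 0 0; 0 0 0 0 0 0 0; 0 0 0 0 0 0 0; 0 0 -26.7 0 0 0 0; 0 0 -26.7 0 0 0 0; 0 0 -26.7 0 0 0 0; 0 0 0 0 0 0 0"

```text
t: 4.2
eef_pos: [0.5009, 0.3502, 0.1198]
tool_rot: [3.14, 0.004, 3.063]
wrist_force: [0.5, 0.6, -2.5]
width: 0.248
finger_force: 30.0
```

send_rows:
  steps: "1.5 -33.5 0 0 0 0.125 0; -2.7 -33.4 0 0 0 0.125 0; -6.9 -32.8 0 0 0 0.125 0; -10.9 -31.7 0 0 0 0.124 0; -14.8 -30.1 0 0 0 0.125 0; -18.3 -28.1 0 0 0 0.125 0; -21.8 -25.5 0 0 0 0.125 0; -24.7 -22.7 0 0 0 0.125 0; -27.4 -19.3 0 0 0 0.125 0; -29.6 -15.8 0 0 0 0.125 0; -31.3 -12 0 0 0 0.124 0; 0 0 0 0 0 0 0"

```text
t: 5.7
eef_pos: [0.4546, -0.0175, 0.1173]
tool_rot: [-3.141, -0.001, 1.686]
wrist_force: [-0.5, 0.8, -2.1]
width: 0.246
finger_force: 30.0
```

Run:
```python
from h import *
s=manip.get_state();print(s['eef_pos'],s['tool_rot'])
p,d,c=shot('side','side1');W=world(d,c);h=hsv(p);q=W[220:300,250:400]
cv2.imwrite('pics/side1c.png',cv2.resize(p[120:320,230:450],None,fx=3,fy=3)[:600])
m=(h[...,1]<60)&(h[...,2]>150)&(W[...,2]>.085)&(W[...,2]<.115)&(W[...,1]<.2)&(W[...,1]>-.2)&(W[...,0]<.55)
for c_,ce,a in comps(m,W,30): print(ce.round(),a,rect(W[c_][:,:2]),np.percentile(W[c_][:,2],[5,50,95]))
```

```text
[ 0.45462465 -0.01754158  0.11728696] [-3.14092095e+00 -5.42200622e-04  1.68640057e+00]
[302. 252.] 189 (array([459.4, -48.2]), array([31. , 91.2]), 6.9) [0.08744734 0.1011882  0.10712939]
```

View pics/side1c.png

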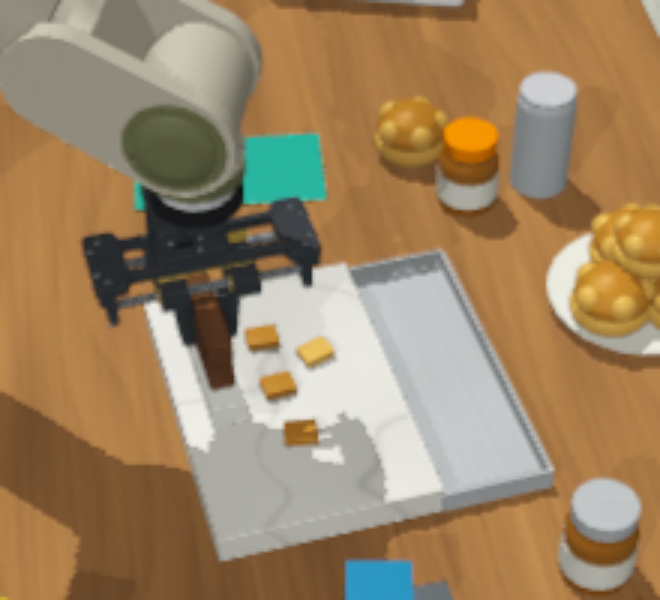

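The scraper is held square to the slab, behind all four chips (crop 262,337; 315,350; 278,385; 300,432). Next I lower it and push.

send_rows:
  steps: "1 0 16 0 0 0 0; 1 0 16 0 0 0 0; 0 0 12 0 0 0 0; 0 0 5 0 0 0 0; 0 0 0 0 0 0 0; 0 0 0 0 0 0 0"

```text
t: 6.5
eef_pos: [0.4553, -0.0142, 0.0697]
tool_rot: [3.14, 0.0, 1.69]
wrist_force: [0.8, -0.4, -2.3]
width: 0.246
finger_force: 30.0
```

send_rows:
  steps: "0 0 1.5 0 0 0 0; 0 14 0 0 0 0 0; 0 14 0 0 0 0 0; 0 14 0 0 0 0 0; 0 14 0 0 0 0 0; 0 14 0 0 0 0 0; 0 14 0 0 0 0 0; 0 14 0 0 0 0 0; 0 14 0 0 0 0 0; 0 14 0 0 0 0 0; 0 14 0 0 0 0 0; 0 14 0 0 0 0 0"

```text
t: 8.0
eef_pos: [0.6092, 0.0044, 0.0678]
tool_rot: [3.14, 0.0, 1.69]
wrist_force: [-0.1, 0.1, -1.3]
width: 0.246
finger_force: 30.0
```

Run:
```python
from h import *
s=manip.get_state();print(s['eef_pos'],s['tool_rot'],s['wrist_force'])
p,d,c=shot('side','side2')
cv2.imwrite('pics/side2c.png',cv2.resize(p[170:320,250:440],None,fx=4,fy=4))
```

```text
[0.60919754 0.00444809 0.06783456] [3.14040639e+00 9.19313256e-05 1.69000387e+00] [-0.09648537  0.14615235 -1.31974762]
```

View pics/side2c.png

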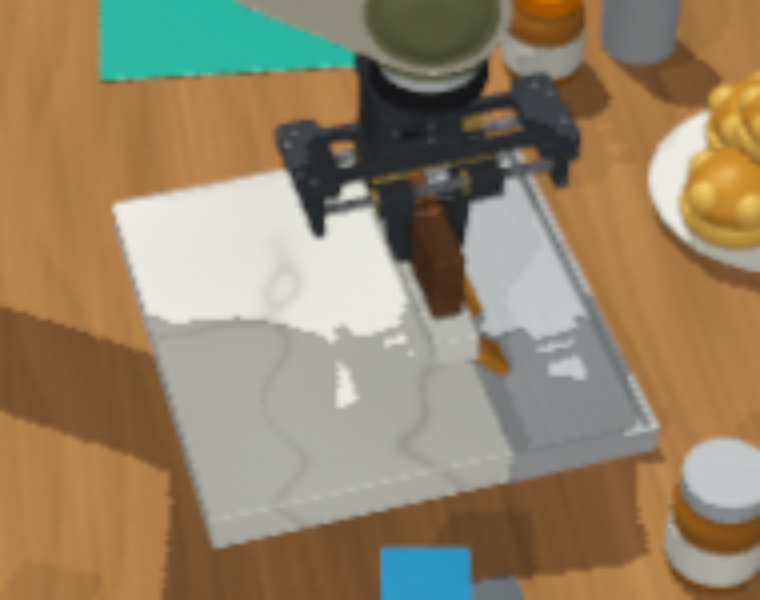

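The chips are tipping over the edge (crop 490,355). I push on a little, then lift.

send_rows:
  steps: "0 10 0 0 0 0 0; 0 10 0 0 0 0 0; 0 6 0 0 0 0 0; 0 0 0 0 0 0 0; 0 0 0 0 0 0 0; 0 -20 0 0 0 0 0; 0 0 -25 0 0 0 0; 0 0 -25 0 0 0 0; 0 -30 -25 0 0 0 0; 0 -30 0 0 0 0 0; 0 -30 0 0 0 0 0; 0 0 0 0 0 0 0"

```text
t: 9.55
eef_pos: [0.5234, -0.0058, 0.1433]
tool_rot: [3.141, -0.0, 1.689]
wrist_force: [0.1, 0.1, -2.7]
width: 0.242
finger_force: 30.0
```

Run:
```python
from h import *
s=manip.get_state();print(s['eef_pos'],s['tool_rot'],s['wrist_force'])
co,a=np.array([523,-13]),np.radians(6.8)
for n in ('side','scene'):
    p,d,c=shot(n,n+'3');W=world(d,c)
    for c_,ce,ar in comps(chipm(p,W)&(W[...,2]>.003)&(W[...,2]<.05)&(abs(W[...,1])<.2)&(W[...,0]>.4)&(W[...,0]<.75),W,15):
        r=W[c_][:,:2].mean(0)*1000-co; print(n,ce.round(),ar,'slab',(r[0]*np.cos(a)+r[1]*np.sin(a)).round(),(-r[0]*np.sin(a)+r[1]*np.cos(a)).round(),np.percentile(W[c_][:,2],[5,50,95]).round(3))
    if n=='side': cv2.imwrite('pics/side3c.png',cv2.resize(p[170:320,250:440],None,fx=4,fy=4))
r=np.array([499.8-511.7,349.5-341.4]);print(r)
R=Ro.from_euler('xyz',[np.pi,0,np.radians(175.4)]);R0=Ro.from_euler('xyz',s['tool_rot'])
plan([((508,344,125),R,12),((508,344,50),R,4)],0)
```

```text
[ 0.52336664 -0.00579108  0.14328689] [ 3.14118206e+00 -1.31768488e-04  1.68931532e+00] [ 0.08791164  0.11145178 -2.70004049]
side [361. 236.] 153 slab 114.0 31.0 [0.012 0.026 0.033]
side [371. 258.] 58 slab 114.0 -57.0 [0.012 0.023 0.032]
side [402. 289.] 20 slab 163.0 -165.0 [0.003 0.004 0.005]
scene [281. 281.] 124 slab 115.0 -51.0 [0.011 0.021 0.03 ]
scene [300. 297.] 267 slab 115.0 20.0 [0.011 0.022 0.031]
scene [315. 310.] 140 slab 115.0 71.0 [0.012 0.022 0.03 ]
[-11.9   8.1]
29.1 2 1.5 0 0 -0.114 0; 28.7 5.4 1.5 0 0 -0.115 0; 27.9 8.5 1.5 0 0 -0.114 0; 26.8 11.8 1.6 0 0.001 -0.114 0; 25.2 14.6 1.5 0.001 0 -0.115 0; 23.4 17.5 1.5 0 0 -0.114 0; 21.3 20 1.5 0 0 -0.114 0; 18.8 22.3 1.6 0 0 -0.114 0; 16.2 24.3 1.5 0 0 -0.115 0; 13.2 26 1.5 0 0 -0.114 0; 10.3 27.4 1.5 0 0.001 -0.114 0; 7 28.3 1.6 0 0 -0.115 0

0 0 18.7 0 0 0 0; 0 0 18.8 0 0 0 0; 0 0 18.7 0 0 0 0; 0 0 18.8 0 0 0 0
```

View pics/side3c.png

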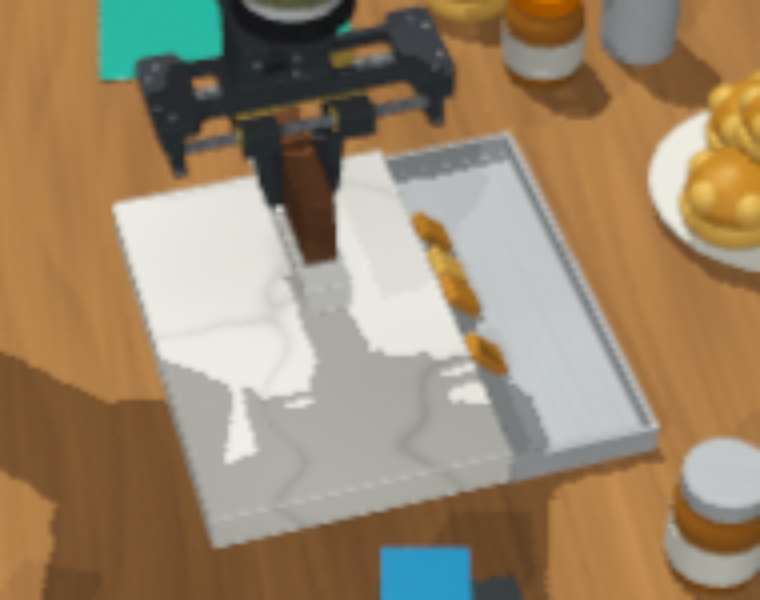

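All four chips now lie in the tray, leaning against the slab's edge (side crop 430,230 to 490,355). They are inside x > 0.1 and below z 0.034. Next I return the scraper.

send_rows:
  steps: "29.1 2 1.5 0 0 -0.114 0; 28.7 5.4 1.5 0 0 -0.115 0; 27.9 8.5 1.5 0 0 -0.114 0; 26.8 11.8 1.6 0 0 -0.114 0; 25.2 14.6 1.5 0 0 -0.115 0; 23.4 17.5 1.5 0 0 -0.114 0; 21.3 20 1.5 0 0 -0.114 0; 18.8 22.3 1.6 0 0 -0.114 0; 16.2 24.3 1.5 0 0 -0.115 0; 13.2 26 1.5 0 0 -0.114 0; 10.3 27.4 1.5 0 0 -0.114 0; 7 28.3 1.6 0 0 -0.115 0"

```text
t: 11.15
eef_pos: [0.5079, 0.3457, 0.1242]
tool_rot: [3.141, 0.001, 3.066]
wrist_force: [0.1, -0.5, -2.0]
width: 0.248
finger_force: 30.0
```

send_rows:
  steps: "0 0 18.7 0 0 0 0; 0 0 18.8 0 0 0 0; 0 0 18.7 0 0 0 0; 0 0 18.8 0 0 0 0; 0 0 6 0 0 0 0; 0 0 3 0 0 0 0; 0 0 0 0 0 0 0; 0 0 0 0 0 0 0"

```text
t: 12.15
eef_pos: [0.5076, 0.3442, 0.0413]
tool_rot: [3.141, 0.002, 3.062]
wrist_force: [0.6, 0.4, -2.2]
width: 0.246
finger_force: 30.0
```

send_rows:
  steps: "0 0 2.6 0 0 0 0; 0 0 0 0 0 0 0; 0 0 0 0 0 0 1; 0 0 0 0 0 0 1; 0 0 0 0 0 0 1; 0 0 0 0 0 0 1; 0 0 0 0 0 0 1; 0 0 0 0 0 0 1; 0 0 -30 0 0 0 1; 0 0 -40 0 0 0 1; 0 0 -40 0 0 0 1; 0 0 0 0 0 0 1"

```text
t: 13.65
eef_pos: [0.5082, 0.3446, 0.1511]
tool_rot: [3.139, 0.007, 3.062]
wrist_force: [0.7, -0.3, 0.5]
width: 0.998
finger_force: 0.0
```

```bash
cat >> h.py <<'E'
def cups():
    for n in('scene','side'):
        p,d,c=shot(n,'last_'+n);W=world(d,c)
        for c_,ce,a in comps(blue(p)&(W[...,2]>.02)&(W[...,2]<.14)&(abs(W[...,1])<.6)&(W[...,0]>.25)&(W[...,0]<.9),W,60):
            q=W[c_];t=np.percentile(q[:,2],97);q=q[q[:,2]>t-.009]
            print(n,'cup px',ce.round(),a,'top %.3f'%t,rect(q[:,:2]))
def robot():
    s=manip.get_state();print('TCP',(s['eef_pos']*1000).round(1),'rot',np.degrees(s['tool_rot']).round(1),'q',s['qpos'].round(2),'w',round(s['width'],3),'F',s['wrist_force'].round(1),'t',s['t'])
E
python3 - <<'E'
from h import *
robot();cups()
p,d,c=shot('scene');W=world(d,c);h=hsv(p)
m=(h[...,2]<110)&(W[...,2]>.062)&(W[...,2]<.085)&(W[...,1]>.25)&(W[...,0]<.65)&(W[...,0]>.4)
for c_,ce,a in comps(m,W,60): print('scraper',ce.round(),rect(W[c_][:,:2]),np.median(W[c_][:,2]))
E
```

```text
TCP [508.2 344.6 151.1] rot [179.8   0.4 175.4] q [ 0.4   0.56  1.25 -0.    1.32 -1.09] w 0.998 F [ 0.7 -0.3  0.5] t 13.65
scene cup px [292. 183.] 567 top 0.076 (array([ 419.5, -349.8]), array([56.5, 56. ]), 19.6)
scene cup px [250. 203.] 1249 top 0.076 (array([ 566.4, -330.1]), array([ 64.7, 179.1]), 8.6)
side cup px [356. 323.] 676 top 0.078 (array([ 559.7, -274.9]), array([56.4, 51.1]), 80.1)
side cup px [302. 358.] 818 top 0.078 (array([ 420.3, -351.8]), array([52.6, 55.5]), 20.5)
side cup px [374. 362.] 874 top 0.078 (array([ 580.2, -387.6]), array([55.1, 55.3]), 18.5)
scraper [443. 353.] (array([507.8, 344.4]), array([ 24.6, 110.8]), 85.4) 0.07548612158808288
scraper [619. 458.] (array([427.8, 668.1]), array([78.3, 10.1]), 88.9) 0.06992971525936253
```

Run:
```python
from h import *
cv2.imwrite('pics/cups.png',cv2.resize(cv2.imread('pics/last_side.png')[270:450,200:470],None,fx=2.9,fy=2.9))
R0=lean(79.7,0);R=lean(79.7,-45)
plan([((540,60,200),R0,11),((559,-130,190),R,8)],1,True)
```

```text
-5.1 -25.5 -3.1 0 0 0.152 1; -8.8 -24.4 -3.1 0 0 0.152 1; -12.5 -22.8 -3.1 0 0 0.152 1; -15.8 -20.6 -3.1 0 0 0.152 1; -18.7 -18 -3.1 0 0 0.151 1; -21.2 -15 -3.1 -0.001 0 0.152 1; -23.3 -11.6 -3.2 0 0 0.152 1; -24.7 -8 -3.1 0 0 0.152 1; -25.7 -4.1 -3.1 0 0 0.152 1; -25.9 -0.2 -3.1 0 0 0.152 1; -25.7 3.8 -3.1 0 0 0.152 1; -24.8 6.6 1.2 0 -0.098 0 1

-24.5 6.6 3.4 0 -0.098 0 1; -24.1 6.6 5.6 0 -0.098 0 1; -23.5 6.5 7.7 0 -0.099 0 1; -22.5 6.6 9.9 0 -0.098 0 1; -21.5 6.6 11.8 0 -0.098 0 1; -20.2 6.6 13.7 0 -0.098 0 1; -18.8 6.6 15.4 0 -0.098 0 1
```

View pics/cups.png

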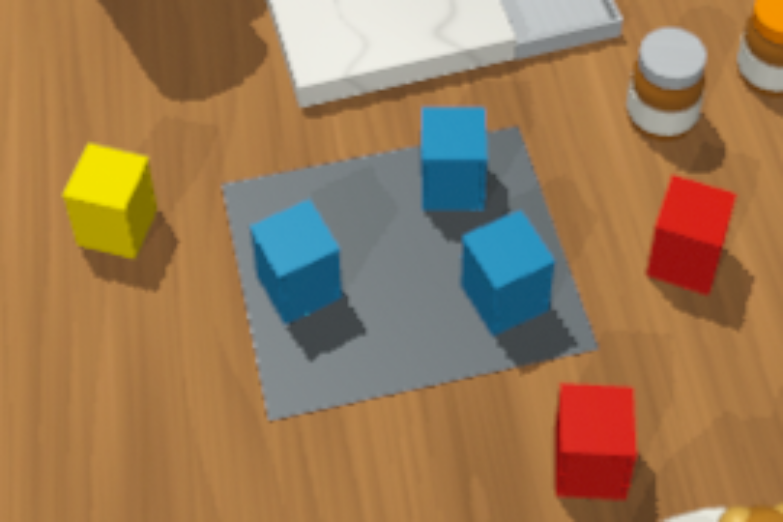

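Three blue cups stand on the mat (crop 453,160; 297,262; 508,272), and those are the ones meant. The yellow one (108,198) and the red ones (690,235; 597,440) are the wrong colour and off the mat.

send_rows:
  steps: "-5.1 -25.5 -3.1 0 0 0.152 1; -8.8 -24.4 -3.1 0 0 0.152 1; -12.5 -22.8 -3.1 0 0 0.152 1; -15.8 -20.6 -3.1 0 0 0.152 1; -18.7 -18 -3.1 0 0 0.151 1; -21.2 -15 -3.1 0 0 0.152 1; -23.3 -11.6 -3.2 0 0 0.152 1; -24.7 -8 -3.1 0 0 0.152 1; -25.7 -4.1 -3.1 0 0 0.152 1; -25.9 -0.2 -3.1 0 0 0.152 1; -25.7 3.8 -3.1 0 0 0.152 1; -24.8 6.6 1.2 0 -0.098 0 1"

```text
t: 15.3
eef_pos: [0.5422, 0.0328, 0.18]
tool_rot: [-3.141, 0.1, 1.387]
wrist_force: [0.9, 0.0, -0.5]
width: 1.0
finger_force: 0.0
```

send_rows:
  steps: "-24.5 6.6 3.4 0 -0.098 0 1; -24.1 6.6 5.6 0 -0.098 0 1; -23.5 6.5 7.7 0 -0.099 0 1; -22.5 6.6 9.9 0 -0.098 0 1; -21.5 6.6 11.8 0 -0.098 0 1; -20.2 6.6 13.7 0 -0.098 0 1; -18.8 6.6 15.4 0 -0.098 0 1; 0 0 0 0 0 0 1; 0 0 0 0 0 0 1"

```text
t: 16.42
eef_pos: [0.557, -0.1422, 0.1773]
tool_rot: [3.141, 0.783, 1.391]
wrist_force: [0.3, 0.9, 0.4]
width: 0.999
finger_force: 0.0
```

Run:
```python
from h import *
robot();cups();s=manip.get_state()
R=lean(79.7,-45);print(Ro.from_matrix(R.as_matrix()).as_euler('xyz',degrees=True))
A=np.array([559.5,-275,38]);b=R.apply([0,0,1])
plan([(A-b*100,R,4),(A,R,6)],1,True)
```

```text
TCP [ 557.  -142.2  177.3] rot [180.   44.8  79.7] q [-0.15  0.57  1.38 -0.81  1.32  0.3 ] w 0.999 F [0.3 0.9 0.4] t 16.425
scene cup px [286. 174.] 67 top 0.077 (array([ 424.7, -365.3]), array([61.7, 23.7]), 25.2)
scene cup px [247. 203.] 1092 top 0.076 (array([ 571.4, -331.7]), array([ 59. , 171.6]), 8.9)
scene cup px [285. 188.] 99 top 0.057 (array([ 443.1, -349.6]), array([ 7.8, 25.2]), 15.0)
side cup px [356. 322.] 679 top 0.078 (array([ 559.8, -274.4]), array([58.4, 51.1]), 80.2)
side cup px [302. 358.] 827 top 0.078 (array([ 420.1, -351.7]), array([52.9, 57.4]), 19.3)
side cup px [374. 362.] 870 top 0.078 (array([ 580. , -388.1]), array([54.3, 54.8]), 18.9)
[180.   45.   79.7]
1.7 6.5 27.4 0 0 0 1; 1.7 6.5 27.5 0.001 -0.001 0 1; 1.7 6.5 27.4 0 0 -0.001 1; 1.7 6.5 27.5 0 -0.001 0 1; 0 0 16.7 0 0 0 1; 0 0 16.6 0 0 0 1; 0 0 16.7 0 0 0 1; 0 0 16.6 0 0 0 1; 0 0 16.7 0 0 0 1; 0 0 16.7 0 0 0 1
```

send_rows:
  steps: "1.7 6.5 27.4 0 0 0 1; 1.7 6.5 27.5 0 0 0 1; 1.7 6.5 27.4 0 0 0 1; 1.7 6.5 27.5 0 0 0 1; 0 0 16.7 0 0 0 1; 0 0 16.6 0 0 0 1; 0 0 16.7 0 0 0 1; 0 0 16.6 0 0 0 1; 0 0 16.7 0 0 0 1; 0 0 16.7 0 0 0 1; 0 0 0 0 0 0 1; 0 0 0 0 0 0 1"

```text
t: 18.02
eef_pos: [0.5573, -0.2885, 0.0248]
tool_rot: [3.14, 0.785, 1.389]
wrist_force: [-0.1, -0.0, -0.4]
width: 1.0
finger_force: 0.0
```

send_rows:
  steps: "0 0 0 0 0 0 0; 0 0 0 0 0 0 0; 0 0 0 0 0 0 0; 0 0 0 0 0 0 0; 0 0 0 0 0 0 0; 0 0 0 0 0 0 0; 0 0 0 0 0 0 0"

```text
t: 18.9
eef_pos: [0.5572, -0.2885, 0.0247]
tool_rot: [3.14, 0.785, 1.39]
wrist_force: [-0.0, 1.1, 0.7]
width: 0.587
finger_force: 30.0
```

```bash
cat >> h.py <<'E'
def slab(x,y):
    a=np.radians(6.8); return np.array([523+x*np.cos(a)-y*np.sin(a),-13+x*np.sin(a)+y*np.cos(a)])
E
python3 - <<'E'
from h import *
robot();s=manip.get_state()
R0=Ro.from_euler('xyz',s['tool_rot']);g=s['eef_pos']*1000-R0.apply([0,0,18.7]);print('grasp',g)
# lift, rotate, above slab
L=slab(0,-75);R=lean(96.8,45)
plan([((g[0],g[1],140),R0,3),((*L,140),R,9),((*L,64),R,5)],0,True)
E
```

```text
TCP [ 557.2 -288.5   24.7] rot [179.9  45.   79.6] q [-0.39  0.8   1.47 -0.99  0.97  0.42] w 0.587 F [-0.   1.1  0.7] t 18.9
grasp [ 559.52155628 -275.53097257   37.88551988]
-24.1 0 -24.1 0 0 0 0; -24 0.1 -24.1 0 0 0 0; -24.1 0 -24 0 0 0 0; 17.4 -6.8 -14.4 0 0.173 -0.037 0; 19.8 -6.3 -11.8 0 0.173 -0.037 0; 21.8 -5.6 -8.7 0 0.173 -0.036 0; 23.1 -4.9 -5.4 0.001 0.173 -0.037 0; 23.9 -4.1 -1.8 0 0.173 -0.037 0; 24 -3.4 1.7 0 0.173 -0.037 0; 23.4 -2.6 5.3 0 0.174 -0.037 0; 22.3 -1.9 8.8 0 0.173 -0.037 0; 20.4 -1.3 11.8 0 0.173 -0.037 0

-10.7 0 10.8 0 0 0 0; -10.8 0 10.7 0 0 0 0; -10.7 0 10.8 0 0 0 0; -10.8 0 10.7 0 0 0 0; -10.7 0 10.8 0 0 0.001 0
```

send_rows:
  steps: "-24.1 0 -24.1 0 0 0 0; -24 0 -24.1 0 0 0 0; -24.1 0 -24 0 0 0 0; 17.4 -6.8 -14.4 0 0.173 -0.037 0; 19.8 -6.3 -11.8 0 0.173 -0.037 0; 21.8 -5.6 -8.7 0 0.173 -0.036 0; 23.1 -4.9 -5.4 0 0.173 -0.037 0; 23.9 -4.1 -1.8 0 0.173 -0.037 0; 24 -3.4 1.7 0 0.173 -0.037 0; 23.4 -2.6 5.3 0 0.174 -0.037 0; 22.3 -1.9 8.8 0 0.173 -0.037 0; 20.4 -1.3 11.8 0 0.173 -0.037 0"

```text
t: 20.4
eef_pos: [0.5302, -0.0742, 0.1269]
tool_rot: [3.137, -0.79, 1.693]
wrist_force: [-0.2, 0.8, -1.4]
width: 0.591
finger_force: 30.0
```

send_rows:
  steps: "-10.7 0 10.8 0 0 0 0; -10.8 0 10.7 0 0 0 0; -10.7 0 10.8 0 0 0 0; -10.8 0 10.7 0 0 0 0; -10.7 0 10.8 0 0 0 0; 0 0 0 0 0 0 0; 0 0 0 0 0 0 0"

```text
t: 21.28
eef_pos: [0.5305, -0.0744, 0.0509]
tool_rot: [3.139, -0.785, 1.692]
wrist_force: [-0.3, -0.1, -0.6]
width: 0.588
finger_force: 30.0
```

Run:
```python
from h import *
robot();cups();s=manip.get_state()
L=slab(0,-75);R=lean(96.8,45);b=R.apply([0,0,1])
p=cv2.imread('pics/last_side.png');cv2.imwrite('pics/hold1.png',cv2.resize(p[180:400,230:450],None,fx=2.7,fy=2.7))
plan([((*L,57),R,2)],0,True)
```

```text
TCP [530.5 -74.4  50.9] rot [179.8 -45.   96.9] q [-0.62  0.76  1.44  0.55  1.54 -0.93] w 0.588 F [-0.3 -0.1 -0.6] t 21.275
scene cup px [299. 177.] 114 top 0.077 (array([ 404.7, -341.5]), array([52.8, 29.4]), 61.6)
scene cup px [236. 194.] 605 top 0.076 (array([ 580.1, -386.6]), array([55.3, 57.2]), 17.8)
scene cup px [313. 240.] 782 top 0.092 (array([534. , -87.8]), array([60.1, 75.8]), 6.9)
side cup px [329. 248.] 102 top 0.095 (array([529.4, -62.1]), array([51. , 22.7]), 15.0)
side cup px [302. 358.] 823 top 0.078 (array([ 420.5, -352.4]), array([52.7, 55.1]), 18.6)
side cup px [374. 362.] 885 top 0.078 (array([ 580.7, -388. ]), array([54.4, 55.8]), 19.2)
-2.5 -0.1 2.6 0.001 0 0.001 0; -2.6 0 2.7 0 0 0.001 0
```

View pics/hold1.png

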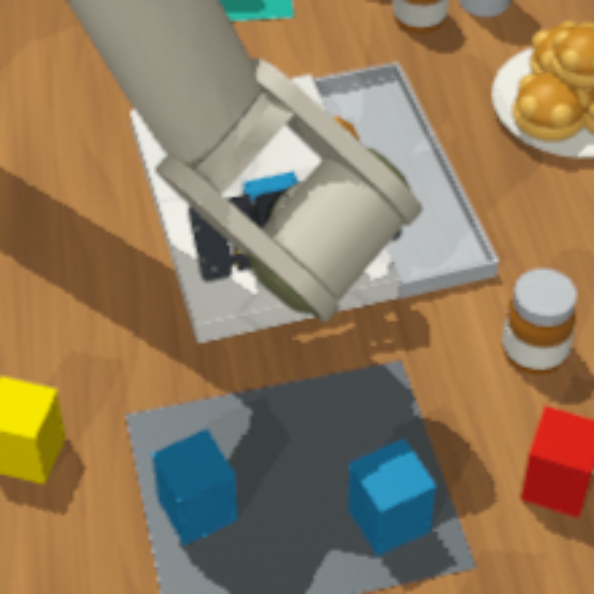

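send_rows:
  steps: "-2.5 0 2.6 0 0 0 0; -2.6 0 2.7 0 0 0 0; 0 0 0 0 0 0 0; 0 0 0 0 0 0 0; 0 0 0 0 0 0 1; 0 0 0 0 0 0 1; 0 0 0 0 0 0 1; 0 0 0 0 0 0 1; 0 0 0 0 0 0 1; 0 0 -30 0 0 0 1; 0 0 -35 0 0 0 1; 0 0 -35 0 0 0 1"

```text
t: 22.88
eef_pos: [0.5385, -0.1451, 0.1148]
tool_rot: [3.14, -0.786, 1.691]
wrist_force: [-0.1, -0.0, -0.2]
width: 1.003
finger_force: 0.0
```

Run:
```python
from h import *
robot();cups()
L=slab(0,-75);R=lean(96.8,-45);b=R.apply([0,0,1]);h=np.array([*L,56])-b*110
plan([((*L,190),lean(96.8,0),5),(h,R,6)],1,True)
```

```text
TCP [ 538.5 -145.1  114.8] rot [179.9 -45.   96.9] q [-0.7   0.73  1.27  0.51  1.75 -0.89] w 1.003 F [-0.1 -0.  -0.2] t 22.875
scene cup px [234. 195.] 492 top 0.076 (array([ 580.5, -385.5]), array([56.4, 54.5]), 18.2)
scene cup px [291. 190.] 193 top 0.060 (array([ 436.6, -327. ]), array([18.2, 28. ]), 56.5)
scene cup px [311. 244.] 911 top 0.084 (array([533.4, -86.5]), array([54.6, 75.8]), 7.2)
side cup px [330. 252.] 166 top 0.087 (array([531.1, -69.5]), array([53.8, 35.6]), 14.1)
side cup px [302. 358.] 820 top 0.077 (array([ 420.5, -352.1]), array([52.2, 55.3]), 19.0)
side cup px [374. 362.] 878 top 0.078 (array([ 580.1, -387.6]), array([55. , 54.9]), 19.7)
16 -0.1 1.4 0.001 -0.156 0 1; 16.1 0 -1.6 0.001 -0.157 0 1; 15.6 -0.1 -4.6 0.001 -0.156 0 1; 14.7 -0.1 -7.3 0.001 -0.156 0 1; 13.4 -0.1 -10.1 0.002 -0.157 0 1; 10.5 0 9.2 0 -0.131 0 1; 11.7 0 7.4 0 -0.131 0 1; 12.5 0 5.6 0 -0.131 0 1; 13.1 0 3.5 0 -0.13 0 1; 13.5 0 1.5 0 -0.131 0 1; 13.6 0.1 -0.6 0 -0.131 0 1
```

send_rows:
  steps: "16 0 1.4 0 -0.156 0 1; 16.1 0 -1.6 0 -0.157 0 1; 15.6 0 -4.6 0 -0.156 0 1; 14.7 0 -7.3 0 -0.156 0 1; 13.4 0 -10.1 0 -0.157 0 1; 10.5 0 9.2 0 -0.131 0 1; 11.7 0 7.4 0 -0.131 0 1; 12.5 0 5.6 0 -0.131 0 1; 13.1 0 3.5 0 -0.13 0 1; 13.5 0 1.5 0 -0.131 0 1; 13.6 0 -0.6 0 -0.131 0 1; 0 0 0 0 0 0 1"

```text
t: 24.48
eef_pos: [0.5224, -0.0188, 0.1168]
tool_rot: [-3.135, 0.78, 1.7]
wrist_force: [0.0, -0.5, -0.5]
width: 1.001
finger_force: 0.0
```

Run:
```python
from h import *
robot();cups()
R=lean(96.8,-45);g=np.array([533,-87,57])
plan([(g,R,6)],1,True)
```

```text
TCP [522.4 -18.8 116.8] rot [-179.6   44.7   97.4] q [ 0.08  0.57  1.63 -0.9   1.11  0.44] w 1.001 F [ 0.  -0.5 -0.5] t 24.475
scene cup px [292. 182.] 564 top 0.075 (array([ 420.8, -350.6]), array([55.6, 59.1]), 17.6)
scene cup px [236. 194.] 609 top 0.076 (array([ 580.2, -386.9]), array([56.5, 58.4]), 13.6)
scene cup px [306. 244.] 567 top 0.084 (array([559.8, -72.1]), array([141.5,  48.5]), 57.0)
side cup px [333. 263.] 688 top 0.086 (array([533.4, -87.9]), array([53. , 78.8]), 6.4)
side cup px [302. 358.] 825 top 0.078 (array([ 420.8, -351.3]), array([53.9, 56.6]), 18.4)
side cup px [374. 362.] 867 top 0.078 (array([ 580. , -387.6]), array([54.8, 55.4]), 18.0)
-0.7 0.2 18.3 0 -0.001 0 1; -0.8 0.3 18.3 0 -0.001 0 1; -0.7 0.2 18.3 0.001 -0.001 0.001 1; -0.6 0.3 18.3 0 -0.001 0 1; -0.7 0.2 18.3 0 -0.001 0 1; -0.6 0.3 18.3 0 -0.002 0 1
```

send_rows:
  steps: "-0.7 0.2 18.3 0 -0.001 0 1; -0.8 0.3 18.3 0 -0.001 0 1; -0.7 0.2 18.3 0 -0.001 0 1; -0.6 0.3 18.3 0 -0.001 0 1; -0.7 0.2 18.3 0 -0.001 0 1; -0.6 0.3 18.3 0 -0.002 0 1; 0 0 0 0 0 0 1; 0 0 0 0 0 0 0; 0 0 0 0 0 0 0; 0 0 0 0 0 0 0; 0 0 0 0 0 0 0; 0 0 0 0 0 0 0"

```text
t: 26.08
eef_pos: [0.535, -0.1005, 0.0448]
tool_rot: [3.139, 0.789, 1.688]
wrist_force: [0.8, 2.9, 2.5]
width: 0.588
finger_force: 30.0
```

send_rows:
  steps: "0 0 0 0 0 0 0; 0 0 0 0 0 0 0; -20 0 -20 0 0 0 0; -20 0 -20 0 0 0 0; -20 0 -20 0 0 0 0; 0 0 0 0 0 0 0"

```text
t: 26.82
eef_pos: [0.5353, -0.1005, 0.1306]
tool_rot: [3.135, 0.789, 1.685]
wrist_force: [-0.3, -0.3, -1.9]
width: 0.588
finger_force: 30.0
```

Run:
```python
from h import *
robot();cups();s=manip.get_state()
L=slab(0,95);R=lean(96.8,45)
plan([((*L,150),R,11),((*L,69),R,5)],0,True)
```

```text
TCP [ 535.3 -100.5  130.6] rot [179.6  45.2  96.5] q [-0.08  0.54  1.64 -0.95  1.02  0.35] w 0.588 F [-0.3 -0.3 -1.9] t 26.825
scene cup px [292. 182.] 562 top 0.076 (array([ 420.1, -348.9]), array([56.1, 55.1]), 23.4)
scene cup px [236. 194.] 611 top 0.076 (array([ 579.6, -386.5]), array([56. , 56.5]), 13.2)
scene cup px [321. 227.] 92 top 0.134 (array([529. , -51.9]), array([49.2, 10.8]), 18.4)
side cup px [336. 254.] 124 top 0.139 (array([ 536.8, -122.2]), array([11.4, 51.8]), 85.8)
side cup px [302. 358.] 825 top 0.078 (array([ 420.7, -352.3]), array([52.9, 57.3]), 17.9)
side cup px [374. 362.] 871 top 0.078 (array([ 580.3, -388.8]), array([53.3, 55.5]), 17.2)
13 -0.1 -11.7 0 0.143 0 0; 14.6 -0.1 -10.1 0 0.143 0 0; 15.8 -0.1 -8.3 0 0.143 0 0; 16.9 0 -6.3 0 0.143 0 0; 17.6 -0.1 -4.2 0 0.143 0 0; 18 -0.1 -2.1 0 0.143 0 0; 18.1 -0.1 0.1 0 0.143 0 0; 18 -0.1 2.3 0 0.143 0 0; 17.4 -0.1 4.5 0 0.143 0 0; 16.6 -0.1 6.5 0 0.143 0 0; 15.5 -0.1 8.5 0 0.143 0 0; -11.5 0 11.5 0 0 0 0

-11.4 0 11.4 0 0 0 0; -11.5 0 11.5 0 0 0 0; -11.4 0 11.4 0 0 0 0; -11.5 0 11.5 0 0 0 0
```

send_rows:
  steps: "13 0 -11.7 0 0.143 0 0; 14.6 0 -10.1 0 0.143 0 0; 15.8 0 -8.3 0 0.143 0 0; 16.9 0 -6.3 0 0.143 0 0; 17.6 0 -4.2 0 0.143 0 0; 18 0 -2.1 0 0.143 0 0; 18.1 0 0.1 0 0.143 0 0; 18 0 2.3 0 0.143 0 0; 17.4 0 4.5 0 0.143 0 0; 16.6 0 6.5 0 0.143 0 0; 15.5 0 8.5 0 0.143 0 0; -11.5 0 11.5 0 0 0 0"

```text
t: 28.42
eef_pos: [0.5111, 0.0941, 0.1192]
tool_rot: [-3.139, -0.784, 1.687]
wrist_force: [0.6, 0.1, -1.5]
width: 0.592
finger_force: 30.0
```

send_rows:
  steps: "-11.4 0 11.4 0 0 0 0; -11.5 0 11.5 0 0 0 0; -11.4 0 11.4 0 0 0 0; -11.5 0 11.5 0 0 0 0; 0 0 0 0 0 0 0; 0 0 0 0 0 0 0"

```text
t: 29.18
eef_pos: [0.5118, 0.0945, 0.0568]
tool_rot: [3.139, -0.784, 1.692]
wrist_force: [0.0, -0.3, -0.9]
width: 0.589
finger_force: 30.0
```

Run:
```python
from h import *
robot();cups()
L=slab(0,95);R=lean(96.8,45);print(L,R.as_euler('xyz',degrees=True))
plan([((*L,66.5),R,2)],0,True)
```

```text
TCP [511.8  94.5  56.8] rot [179.8 -44.9  96.9] q [-0.37  0.68  1.64  0.7   1.33 -0.84] w 0.589 F [ 0.  -0.3 -0.9] t 29.175
scene cup px [284. 181.] 116 top 0.076 (array([ 430.8, -370.3]), array([53.4, 19.1]), 42.6)
scene cup px [236. 194.] 611 top 0.076 (array([ 580.4, -386. ]), array([56.6, 57. ]), 16.3)
scene cup px [363. 275.] 897 top 0.106 (array([510.5,  83.4]), array([62.1, 53.3]), 7.6)
side cup px [302. 358.] 828 top 0.078 (array([ 419.9, -351.3]), array([53.4, 58.1]), 18.3)
side cup px [374. 362.] 862 top 0.078 (array([ 580.8, -389. ]), array([54.4, 55.6]), 16.1)
[511.75162301  81.33172327] [180.  -45.   96.8]
-1.3 -0.8 1.4 0.001 0.001 0.001 0; -1.3 -0.8 1.4 0 0 0.001 0
```

send_rows:
  steps: "-1.4 -0.5 1.4 0 0 0 0; -1.4 -0.5 1.4 0 0 0 0; 0 0 0 0 0 0 0; 0 0 0 0 0 0 0; 0 0 0 0 0 0 1; 0 0 0 0 0 0 1; 0 0 0 0 0 0 1; 0 0 0 0 0 0 1; 0 0 0 0 0 0 1; 0 0 -25 0 0 0 1; 0 0 -35 0 0 0 1; 0 0 -40 0 0 0 1"

```text
t: 30.78
eef_pos: [0.5186, 0.0238, 0.124]
tool_rot: [3.141, -0.785, 1.691]
wrist_force: [0.4, 0.0, 0.0]
width: 1.001
finger_force: 0.0
```

Run:
```python
from h import *
robot();cups();s=manip.get_state()
C=np.array([580.2,-387.5,38]);R=lean(107,-45);b=R.apply([0,0,1]);h=C-b*110
plan([((540,-80,200),lean(96.8,20),6),((570,-230,200),lean(107,-20),6),(h,R,4),(C,R,6)],1,True)
```

```text
TCP [518.6  23.8 124. ] rot [180.  -45.   96.9] q [-0.49  0.6   1.52  0.62  1.54 -0.8 ] w 1.001 F [0.4 0.  0. ] t 30.775
scene cup px [288. 186.] 301 top 0.075 (array([ 441. , -348.7]), array([59. , 24.1]), 84.4)
scene cup px [236. 194.] 611 top 0.076 (array([ 580.5, -386.5]), array([57.6, 55.9]), 19.6)
scene cup px [361. 278.] 1027 top 0.102 (array([513.5,  84.5]), array([53.8, 53. ]), 7.5)
side cup px [302. 358.] 828 top 0.078 (array([ 420.3, -352.5]), array([53.4, 55.2]), 19.4)
side cup px [374. 362.] 886 top 0.078 (array([ 580.6, -388.3]), array([53.4, 56.4]), 17.8)
-4.8 1.3 -17.9 0.001 -0.072 0 1; -6.1 1.4 -17.7 0.001 -0.072 0.001 1; -7.4 1.3 -17.2 0.001 -0.072 0 1; -8.6 1.2 -16.8 0.001 -0.072 0 1; -9.8 1.3 -16.2 0.001 -0.072 0 1; -10.9 1.3 -15.6 0.001 -0.072 0.001 1; -26 2 -8.8 0 -0.116 -0.03 1; -27 1.4 -6 0 -0.116 -0.031 1; -27.5 0.5 -3.1 0 -0.116 -0.03 1; -27.6 -0.2 -0.2 0 -0.116 -0.03 1; -27.5 -1 2.8 0 -0.117 -0.031 1; -26.9 -1.8 5.8 0 -0.116 -0.03 1

-12.6 -9.1 26.2 0 -0.109 0 1; -9.7 -9 27.1 0 -0.109 0 1; -6.7 -9.1 27.8 0 -0.109 0 1; -3.7 -9.1 28.2 0 -0.109 0 1; 0 0 18.3 0 0 0 1; 0 0 18.4 0 0 0 1; 0 0 18.3 0 0 0 1; 0 0 18.3 0 0 0 1; 0 0 18.4 0 0 0 1; 0 0.1 18.3 0 0 0 1
```

send_rows:
  steps: "-4.8 1.3 -17.9 0 -0.072 0 1; -6.1 1.4 -17.7 0 -0.072 0 1; -7.4 1.3 -17.2 0 -0.072 0 1; -8.6 1.2 -16.8 0 -0.072 0 1; -9.8 1.3 -16.2 0 -0.072 0 1; -10.9 1.3 -15.6 0 -0.072 0 1; -26 2 -8.8 0 -0.116 -0.03 1; -27 1.4 -6 0 -0.116 -0.031 1; -27.5 0.5 -3.1 0 -0.116 -0.03 1; -27.6 -0.2 -0.2 0 -0.116 -0.03 1; -27.5 -1 2.8 0 -0.117 -0.031 1; -26.9 -1.8 5.8 0 -0.116 -0.03 1"

```text
t: 32.38
eef_pos: [0.571, -0.2335, 0.1786]
tool_rot: [3.141, 0.349, 1.871]
wrist_force: [0.1, -0.0, 0.5]
width: 1.002
finger_force: 0.0
```

send_rows:
  steps: "-12.6 -9.1 26.2 0 -0.109 0 1; -9.7 -9 27.1 0 -0.109 0 1; -6.7 -9.1 27.8 0 -0.109 0 1; -3.7 -9.1 28.2 0 -0.109 0 1; 0 0 0 0 0 0 1"

```text
t: 33.0
eef_pos: [0.559, -0.3203, 0.0984]
tool_rot: [-3.136, 0.767, 1.871]
wrist_force: [-0.0, 0.7, 0.2]
width: 1.001
finger_force: 0.0
```

Run:
```python
from h import *
robot();cups()
C=np.array([580.2,-388,38]);R=lean(107.8,-45)
plan([(C,R,6)],1,True)
```

```text
TCP [ 559.  -320.3   98.4] rot [-179.7   43.9  107.2] q [-0.52  0.6   1.63 -1.06  0.58  0.01] w 1.001 F [-0.   0.7  0.2] t 33.0
scene cup px [292. 187.] 351 top 0.074 (array([ 428.3, -331. ]), array([26.5, 33.2]), 89.9)
scene cup px [233. 196.] 402 top 0.077 (array([ 612.3, -326.9]), array([197.5,  37.8]), 72.8)
scene cup px [361. 278.] 1029 top 0.102 (array([513.7,  83.3]), array([54. , 54.4]), 8.3)
side cup px [302. 358.] 827 top 0.078 (array([ 420.2, -352.2]), array([53.4, 56.1]), 19.9)
side cup px [374. 362.] 887 top 0.078 (array([ 580.1, -387.9]), array([54.1, 55.1]), 18.8)
-1 -0.1 18.9 -0.002 -0.003 -0.002 1; -1 -0.2 18.8 -0.001 -0.002 -0.002 1; -1 -0.1 18.9 -0.002 -0.003 -0.002 1; -0.9 -0.2 18.9 -0.002 -0.002 -0.001 1; -0.8 -0.3 18.8 -0.002 -0.003 -0.002 1; -0.8 -0.3 18.9 -0.001 -0.002 -0.002 1
```

send_rows:
  steps: "-1 -0.1 18.9 -0.002 -0.003 -0.002 1; -1 -0.2 18.8 -0.001 -0.002 -0.002 1; -1 -0.1 18.9 -0.002 -0.003 -0.002 1; -0.9 -0.2 18.9 -0.002 -0.002 -0.001 1; -0.8 -0.3 18.8 -0.002 -0.003 -0.002 1; -0.8 -0.3 18.9 -0.001 -0.002 -0.002 1; 0 0 0 0 0 0 1; 0 0 0 0 0 0 1; 0 0 0 0 0 0 0; 0 0 0 0 0 0 0; 0 0 0 0 0 0 0; 0 0 0 0 0 0 0"

```text
t: 34.6
eef_pos: [0.584, -0.4017, 0.0254]
tool_rot: [3.141, 0.788, 1.88]
wrist_force: [-0.7, 0.7, 1.6]
width: 0.589
finger_force: 30.0
```

send_rows:
  steps: "0 0 0 0 0 0 0; 0 0 0 0 0 0 0; 0 0 0 0 0 0 0; -25 0 -25 0 0 0 0; -25 0 -25 0 0 0 0; -25 0 -25 0 0 0 0; 0 0 0 0 0 0 0"

```text
t: 35.48
eef_pos: [0.5845, -0.4019, 0.1339]
tool_rot: [3.137, 0.792, 1.877]
wrist_force: [-0.6, -0.6, -1.6]
width: 0.59
finger_force: 30.0
```

Run:
```python
from h import *
robot();cups()
L=slab(0,-75);R=lean(96.8,45)
plan([((570,-260,150),lean(102,0),6),((*L,145),R,6),((*L,61),R,5)],0,True)
```

```text
TCP [ 584.5 -401.9  133.9] rot [179.8  45.4 107.6] q [-0.62  0.61  1.46 -0.9   0.58 -0.27] w 0.59 F [-0.6 -0.6 -1.6] t 35.475
scene cup px [239. 175.] 94 top 0.137 (array([ 573.8, -361. ]), array([48.8,  8.1]), 26.2)
scene cup px [292. 183.] 555 top 0.076 (array([ 419. , -349.3]), array([54.9, 53.3]), 18.5)
scene cup px [361. 278.] 1031 top 0.102 (array([512.4,  85. ]), array([54.7, 53.2]), 5.2)
side cup px [302. 358.] 819 top 0.078 (array([ 420.7, -352.3]), array([52.8, 54.5]), 19.2)
side cup px [380. 352.] 179 top 0.139 (array([ 587.6, -412. ]), array([52.2,  8.3]), 11.2)
16.4 4.9 -15.8 0.006 0.131 0.016 0; 18.4 4.6 -13.8 0.007 0.131 0.016 0; 20.1 4.3 -11.6 0.006 0.131 0.016 0; 21.6 3.9 -9.3 0.007 0.131 0.015 0; 22.6 3.5 -6.7 0.006 0.131 0.016 0; 23.4 3.2 -4.1 0.007 0.131 0.016 0; 31.9 -0.1 0.7 -0.006 0.131 0.014 0; 31.5 -0.5 4.5 -0.006 0.131 0.015 0; 30.6 -1 8.3 -0.006 0.13 0.014 0; 29.3 -1.5 11.8 -0.006 0.131 0.014 0; 27.5 -1.9 15.2 -0.006 0.131 0.015 0; 25.2 -2.3 18.4 -0.006 0.131 0.014 0

-11.9 0 11.9 0 0 0 0; -11.9 0 11.9 0 0 0 0; -11.8 0 11.8 0 0 0 0; -11.9 0 11.9 0 0 0 0; -11.9 0 11.9 0 0 0 0
```

send_rows:
  steps: "16.4 4.9 -15.8 0.006 0.131 0.016 0; 18.4 4.6 -13.8 0.007 0.131 0.016 0; 20.1 4.3 -11.6 0.006 0.131 0.016 0; 21.6 3.9 -9.3 0.007 0.131 0.015 0; 22.6 3.5 -6.7 0.006 0.131 0.016 0; 23.4 3.2 -4.1 0.007 0.131 0.016 0; 31.9 -0.1 0.7 -0.006 0.131 0.014 0; 31.5 -0.5 4.5 -0.006 0.131 0.015 0; 30.6 -1 8.3 -0.006 0.13 0.014 0; 29.3 -1.5 11.8 -0.006 0.131 0.014 0; 27.5 -1.9 15.2 -0.006 0.131 0.015 0; 25.2 -2.3 18.4 -0.006 0.131 0.014 0"

```text
t: 37.08
eef_pos: [0.5298, -0.0738, 0.131]
tool_rot: [-3.136, -0.789, 1.684]
wrist_force: [-0.7, -0.3, -0.9]
width: 0.587
finger_force: 30.0
```

send_rows:
  steps: "-11.9 0 11.9 0 0 0 0; -11.9 0 11.9 0 0 0 0; -11.8 0 11.8 0 0 0 0; -11.9 0 11.9 0 0 0 0; -10 0 10 0 0 0 0; 0 0 0 0 0 0 0; 0 0 0 0 0 0 0"

```text
t: 37.95
eef_pos: [0.531, -0.0748, 0.0517]
tool_rot: [3.139, -0.784, 1.691]
wrist_force: [0.3, -0.1, -0.8]
width: 0.591
finger_force: 30.0
```

Run:
```python
from h import *
robot();cups()
L=slab(0,-75);R=lean(96.8,45)
plan([((*L,56.5),R,2)],0,True)
```

```text
TCP [531.  -74.8  51.7] rot [179.9 -44.9  96.9] q [-0.62  0.76  1.44  0.55  1.54 -0.93] w 0.591 F [ 0.3 -0.1 -0.8] t 37.95
scene cup px [299. 176.] 112 top 0.076 (array([ 404.3, -343. ]), array([58.4, 31.1]), 64.5)
scene cup px [313. 240.] 786 top 0.095 (array([533. , -86.6]), array([66.8, 75.9]), 8.5)
scene cup px [361. 278.] 1031 top 0.102 (array([512.5,  84.3]), array([54.6, 53.6]), 4.5)
side cup px [330. 248.] 108 top 0.097 (array([519.7, -74.5]), array([82.2, 39.9]), 43.7)
side cup px [302. 358.] 819 top 0.078 (array([ 420.5, -352.4]), array([53.7, 53.8]), 20.5)
-2.9 -0.3 3.2 0.001 0.001 0.001 0; -2.8 -0.3 3.2 0 0.001 0.001 0
```

send_rows:
  steps: "-2.9 0 3.0 0 0 0 0; -2.8 0 3.0 0 0 0 0; 0 0 0 0 0 0 0; 0 0 0 0 0 0 0; 0 0 0 0 0 0 1; 0 0 0 0 0 0 1; 0 0 0 0 0 0 1; 0 0 0 0 0 0 1; 0 0 0 0 0 0 1; 0 0 -30 0 0 0 1; 0 0 -35 0 0 0 1; 0 0 -35 0 0 0 1"

```text
t: 39.55
eef_pos: [0.539, -0.1452, 0.1146]
tool_rot: [3.141, -0.785, 1.691]
wrist_force: [-0.9, -0.7, -0.2]
width: 1.001
finger_force: 0.0
```

Run:
```python
from h import *
robot();cups()
L=slab(0,-75);R=lean(96.8,-45);b=R.apply([0,0,1]);h=np.array([*L,56])-b*110
plan([((*L,200),lean(96.8,0),5),(h,R,6)],1,True)
```

```text
TCP [ 539.  -145.2  114.6] rot [179.9 -44.9  96.9] q [-0.7   0.73  1.27  0.51  1.75 -0.89] w 1.001 F [-0.9 -0.7 -0.2] t 39.55
scene cup px [292. 190.] 187 top 0.061 (array([ 458.5, -255.1]), array([164.7,  30. ]), 71.1)
scene cup px [311. 244.] 901 top 0.084 (array([533.8, -86.4]), array([56.4, 75.5]), 7.6)
scene cup px [361. 278.] 1028 top 0.102 (array([513.8,  84.8]), array([55.5, 53.5]), 7.1)
side cup px [330. 252.] 171 top 0.086 (array([532. , -70.4]), array([50.2, 38.1]), 7.4)
side cup px [302. 358.] 822 top 0.077 (array([ 420.7, -352.6]), array([53.4, 55.2]), 19.7)
17.5 -0.2 -0.1 0.001 -0.156 0 1; 17.3 -0.1 -3.2 0.001 -0.156 0 1; 16.6 -0.2 -6.3 0.001 -0.156 0 1; 15.3 -0.2 -9.3 0.001 -0.156 0 1; 13.8 -0.2 -12.1 0.001 -0.157 0 1; 10.5 0 10.9 0 -0.131 0 1; 11.9 0 9.1 0 -0.131 0 1; 12.9 0 7.1 0 -0.13 0 1; 13.8 0 5.1 0 -0.131 0 1; 14.3 0 2.9 0 -0.131 0 1; 14.6 0 0.7 0 -0.131 0 1
```

send_rows:
  steps: "17.5 0 -0.1 0 -0.156 0 1; 17.3 0 -3.2 0 -0.156 0 1; 16.6 0 -6.3 0 -0.156 0 1; 15.3 0 -9.3 0 -0.156 0 1; 13.8 0 -12.1 0 -0.157 0 1; 10.5 0 10.9 0 -0.131 0 1; 11.9 0 9.1 0 -0.131 0 1; 12.9 0 7.1 0 -0.13 0 1; 13.8 0 5.1 0 -0.131 0 1; 14.3 0 2.9 0 -0.131 0 1; 14.6 0 0.7 0 -0.131 0 1; 0 0 0 0 0 0 1"

```text
t: 41.15
eef_pos: [0.5228, -0.0187, 0.1168]
tool_rot: [-3.134, 0.78, 1.7]
wrist_force: [-0.9, 0.6, -0.2]
width: 1.001
finger_force: 0.0
```

Run:
```python
from h import *
robot();cups()
R=lean(96.8,-45);g=np.array([533.5,-87,57])
plan([(g,R,6)],1,True)
```

```text
TCP [522.8 -18.7 116.8] rot [-179.6   44.7   97.4] q [ 0.08  0.57  1.63 -0.9   1.11  0.44] w 1.001 F [-0.9  0.6 -0.2] t 41.15
scene cup px [292. 182.] 562 top 0.076 (array([ 420. , -350.3]), array([60.1, 54.6]), 24.5)
scene cup px [306. 244.] 568 top 0.084 (array([558.9, -73.4]), array([140.2,  48.5]), 57.0)
scene cup px [346. 287.] 1075 top 0.102 (array([560.4,  91.1]), array([52.6, 54. ]), 5.6)
side cup px [331. 214.] 487 top 0.105 (array([552.9,  46. ]), array([134. ,  39.1]), 89.9)
side cup px [333. 263.] 698 top 0.086 (array([533.7, -89.1]), array([53. , 78.3]), 7.3)
side cup px [302. 358.] 821 top 0.078 (array([ 421.2, -352.6]), array([54.4, 54.6]), 17.4)
-0.7 0.2 18.3 0 -0.001 0 1; -0.7 0.3 18.3 0 -0.001 0.001 1; -0.7 0.2 18.4 0 -0.001 0 1; -0.7 0.3 18.3 0.001 -0.001 0 1; -0.7 0.2 18.3 0 -0.001 0 1; -0.6 0.3 18.3 0 -0.001 0.001 1
```

The standing cup was knocked from (513,84) to (560,91). It is still upright on the slab, so I carry on.

send_rows:
  steps: "-0.7 0.2 18.3 0 -0.001 0 1; -0.7 0.3 18.3 0 -0.001 0 1; -0.7 0.2 18.4 0 -0.001 0 1; -0.7 0.3 18.3 0 -0.001 0 1; -0.7 0.2 18.3 0 -0.001 0 1; -0.6 0.3 18.3 0 -0.001 0 1; 0 0 0 0 0 0 1; 0 0 0 0 0 0 0; 0 0 0 0 0 0 0; 0 0 0 0 0 0 0; 0 0 0 0 0 0 0; 0 0 0 0 0 0 0"

```text
t: 42.75
eef_pos: [0.5355, -0.1005, 0.0448]
tool_rot: [3.14, 0.788, 1.689]
wrist_force: [-0.2, 1.4, 2.3]
width: 0.59
finger_force: 30.0
```

send_rows:
  steps: "0 0 0 0 0 0 0; 0 0 0 0 0 0 0; -25 0 -25 0 0 0 0; -25 0 -25 0 0 0 0; -25 0 -25 0 0 0 0; 0 0 0 0 0 0 0"

```text
t: 43.5
eef_pos: [0.5359, -0.1006, 0.1524]
tool_rot: [3.134, 0.788, 1.684]
wrist_force: [0.6, 0.0, -1.7]
width: 0.588
finger_force: 30.0
```

Run:
```python
from h import *
robot();cups();s=manip.get_state()
L=slab(-10,2);R=lean(96.8,45)
plan([((*L,165),R,11),((*L,69),R,5)],0,True)
```

```text
TCP [ 535.9 -100.6  152.4] rot [179.6  45.2  96.5] q [-0.08  0.51  1.61 -0.92  1.06  0.3 ] w 0.588 F [ 0.6  0.  -1.7] t 43.5
scene cup px [292. 182.] 548 top 0.076 (array([ 421.8, -351. ]), array([59.7, 55.3]), 21.6)
scene cup px [346. 287.] 1077 top 0.102 (array([560.3,  91.1]), array([55.4, 53.8]), 7.9)
side cup px [332. 215.] 104 top 0.100 (array([555.2,  62.6]), array([36.7,  5.7]), 4.8)
side cup px [302. 358.] 824 top 0.078 (array([ 420.3, -352. ]), array([53.6, 55.1]), 20.8)
7.5 -1 -5.3 0 0.143 0 0; 8.1 -1.1 -4.6 0 0.143 0 0; 8.7 -1 -3.7 0 0.143 0 0; 9.2 -1 -2.8 0 0.143 0 0; 9.4 -1.1 -1.9 0 0.143 0 0; 9.7 -1 -0.9 0 0.143 0 0; 9.6 -1.1 0.1 0 0.143 0 0; 9.6 -1 1.1 0 0.143 0 0; 9.3 -1 2.1 0 0.142 0 0; 8.9 -1.1 3 0 0.143 0 0; 8.4 -1 3.8 0 0.143 0 0; -13.6 0 13.6 0 0 0 0

-13.6 0 13.6 0 0 0 0; -13.5 0 13.5 0 0 0 0; -13.6 0 13.6 0 0 0 0; -13.6 0 13.6 0 0 0 0
```

send_rows:
  steps: "7.5 -1 -5.3 0 0.143 0 0; 8.1 -1.1 -4.6 0 0.143 0 0; 8.7 -1 -3.7 0 0.143 0 0; 9.2 -1 -2.8 0 0.143 0 0; 9.4 -1.1 -1.9 0 0.143 0 0; 9.7 -1 -0.9 0 0.143 0 0; 9.6 -1.1 0.1 0 0.143 0 0; 9.6 -1 1.1 0 0.143 0 0; 9.3 -1 2.1 0 0.142 0 0; 8.9 -1.1 3 0 0.143 0 0; 8.4 -1 3.8 0 0.143 0 0; -13.6 0 13.6 0 0 0 0"

```text
t: 45.1
eef_pos: [0.5114, 0.0001, 0.131]
tool_rot: [-3.138, -0.784, 1.685]
wrist_force: [0.0, 0.1, -1.0]
width: 0.586
finger_force: 30.0
```

send_rows:
  steps: "-13.6 0 13.6 0 0 0 0; -13.5 0 13.5 0 0 0 0; -13.6 0 13.6 0 0 0 0; -13.6 0 13.6 0 0 0 0; 0 0 0 0 0 0 0; 0 0 0 0 0 0 0"

```text
t: 45.85
eef_pos: [0.512, 0.0008, 0.0569]
tool_rot: [3.139, -0.784, 1.691]
wrist_force: [0.2, -0.1, -1.7]
width: 0.593
finger_force: 30.0
```

Run:
```python
from h import *
robot();cups()
L=slab(-10,2);R=lean(96.8,45);print(L)
plan([((*L,66.3),R,2)],0,True)
```

```text
TCP [512.    0.8  56.9] rot [179.9 -44.9  96.9] q [-0.53  0.7   1.57  0.61  1.44 -0.91] w 0.593 F [ 0.2 -0.1 -1.7] t 45.85
scene cup px [343. 272.] 1884 top 0.105 (array([534.2,  36.2]), array([188.3,  67.6]), 65.5)
side cup px [324. 218.] 185 top 0.109 (array([524.7,  35.5]), array([108.6,  36.4]), 63.1)
side cup px [302. 358.] 820 top 0.077 (array([ 420.5, -352.2]), array([53.2, 55.5]), 19.7)
[512.83353698 -12.19810867]
-1.4 -0.4 1.6 0.001 0.001 0.001 0; -1.3 -0.4 1.5 0 0.001 0.001 0
```

send_rows:
  steps: "-1.5 0 1.5 0 0 0 0; -1.4 0 1.4 0 0 0 0; 0 0 0 0 0 0 0; 0 0 0 0 0 0 0; 0 0 0 0 0 0 1; 0 0 0 0 0 0 1; 0 0 0 0 0 0 1; 0 0 0 0 0 0 1; 0 0 0 0 0 0 1; 0 0 -25 0 0 0 1; 0 0 -35 0 0 0 1; 0 0 -40 0 0 0 1"

```text
t: 47.45
eef_pos: [0.5199, -0.0698, 0.124]
tool_rot: [3.141, -0.785, 1.69]
wrist_force: [-0.1, -0.3, -0.1]
width: 1.003
finger_force: 0.0
```

Run:
```python
from h import *
robot();cups()
B=np.array([420.4,-352.2,38]);R=lean(19.3,-45);b=R.apply([0,0,1]);h=B-b*110
plan([((520,-170,190),lean(80,10),6),((510,-260,190),lean(45,-18),5),(h,R,5)],1,True)
```

```text
TCP [519.9 -69.8 124. ] rot [180.  -45.   96.8] q [-0.62  0.65  1.42  0.55  1.65 -0.87] w 1.003 F [-0.1 -0.3 -0.1] t 47.45
scene cup px [283. 183.] 83 top 0.071 (array([ 447.9, -355.7]), array([23.7,  7.9]), 87.7)
scene cup px [342. 272.] 1959 top 0.102 (array([536.9,  40.5]), array([179.7,  66.2]), 65.4)
side cup px [327. 217.] 398 top 0.104 (array([532.9,  40.7]), array([135.3,  52.3]), 63.6)
side cup px [302. 358.] 819 top 0.078 (array([ 420.7, -352. ]), array([52.4, 54.9]), 18.8)
-5.8 -1.7 -16.1 -0.022 -0.1 0.044 1; -7.5 -1.2 -15.6 -0.022 -0.101 0.044 1; -9 -0.5 -15 -0.022 -0.1 0.045 1; -10.6 0.2 -14.3 -0.021 -0.101 0.044 1; -11.9 0.8 -13.3 -0.022 -0.1 0.044 1; -13.1 1.6 -12.2 -0.022 -0.1 0.044 1; -19.6 0.9 -3.2 0.009 -0.095 0.123 1; -19.4 3 -1.6 0.008 -0.094 0.123 1; -19.1 5.2 0.1 0.009 -0.095 0.123 1; -18.1 7.3 1.6 0.008 -0.095 0.123 1; -16.8 9.3 3 0.009 -0.094 0.124 1; -8.2 6.2 17.6 0.047 -0.093 0.077 1

-6 7.4 17.8 0.047 -0.093 0.077 1; -3.7 8.5 17.6 0.048 -0.092 0.077 1; -1.2 9.4 17.3 0.047 -0.093 0.077 1; 1.1 10.1 16.6 0.047 -0.093 0.078 1
```

send_rows:
  steps: "-5.8 -1.7 -16.1 -0.022 -0.1 0.044 1; -7.5 -1.2 -15.6 -0.022 -0.101 0.044 1; -9 -0.5 -15 -0.022 -0.1 0.045 1; -10.6 0.2 -14.3 -0.021 -0.101 0.044 1; -11.9 0.8 -13.3 -0.022 -0.1 0.044 1; -13.1 1.6 -12.2 -0.022 -0.1 0.044 1; -19.6 0.9 -3.2 0.009 -0.095 0.123 1; -19.4 3 -1.6 0.008 -0.094 0.123 1; -19.1 5.2 0.1 0.009 -0.095 0.123 1; -18.1 7.3 1.6 0.008 -0.095 0.123 1; -16.8 9.3 3 0.009 -0.094 0.124 1; -8.2 6.2 17.6 0.047 -0.093 0.077 1"

```text
t: 49.05
eef_pos: [0.5003, -0.2751, 0.1554]
tool_rot: [-3.118, 0.411, 0.707]
wrist_force: [-0.1, 0.2, 0.3]
width: 0.996
finger_force: 0.0
```

send_rows:
  steps: "-6 7.4 17.8 0.047 -0.093 0.077 1; -3.7 8.5 17.6 0.048 -0.092 0.077 1; -1.2 9.4 17.3 0.047 -0.093 0.077 1; 1.1 10.1 16.6 0.047 -0.093 0.078 1; 0 0 0 0 0 0 1; 0 0 0 0 0 0 1"

```text
t: 49.8
eef_pos: [0.4807, -0.3277, 0.1002]
tool_rot: [-3.134, 0.787, 0.347]
wrist_force: [0.4, 0.6, -0.5]
width: 0.997
finger_force: 0.0
```

Run:
```python
from h import *
robot();cups()
B=np.array([420.4,-352.2,38]);R=lean(19.3,-45)
plan([(B,R,6)],1,True)
```

```text
TCP [ 480.7 -327.7  100.2] rot [-179.6   45.1   19.9] q [-0.56  0.83  1.09 -0.6   1.75  0.72] w 0.997 F [ 0.4  0.6 -0.5] t 49.8
scene cup px [297. 185.] 304 top 0.075 (array([ 431.1, -312.8]), array([111. ,  27.6]), 46.1)
scene cup px [341. 272.] 1971 top 0.102 (array([536.8,  40.2]), array([178.2,  65.9]), 65.4)
side cup px [321. 241.] 568 top 0.103 (array([513.6, -11.5]), array([50.7, 56.6]), 5.9)
side cup px [302. 358.] 825 top 0.078 (array([ 420.2, -351.8]), array([53.1, 55.3]), 20.7)
-0.2 0.5 18.2 0 0 0.001 1; -0.2 0.5 18.2 0 0 0.001 1; -0.2 0.5 18.2 0 0.001 0.001 1; -0.3 0.5 18.2 0 0 0.001 1; -0.2 0.5 18.3 0 0 0 1; -0.2 0.5 18.2 0 0 0.001 1
```

send_rows:
  steps: "-0.2 0.5 18.2 0 0 0.001 1; -0.2 0.5 18.2 0 0 0.001 1; -0.2 0.5 18.2 0 0 0.001 1; -0.3 0.5 18.2 0 0 0.001 1; -0.2 0.5 18.3 0 0 0 1; -0.2 0.5 18.2 0 0 0.001 1; 0 0 0 0 0 0 1; 0 0 0 0 0 0 0; 0 0 0 0 0 0 0; 0 0 0 0 0 0 0; 0 0 0 0 0 0 0; 0 0 0 0 0 0 0"

```text
t: 51.4
eef_pos: [0.4076, -0.3569, 0.024]
tool_rot: [-3.141, 0.789, 0.336]
wrist_force: [1.5, 0.8, 2.3]
width: 0.586
finger_force: 30.0
```

send_rows:
  steps: "0 0 0 0 0 0 0; 0 0 0 0 0 0 0; -25 0 -25 0 0 0 0; -25 0 -25 0 0 0 0; -25 0 -25 0 0 0 0; 0 0 0 0 0 0 0"

```text
t: 52.15
eef_pos: [0.4082, -0.3574, 0.1315]
tool_rot: [3.137, 0.787, 0.332]
wrist_force: [0.1, -0.7, -1.6]
width: 0.589
finger_force: 30.0
```

Run:
```python
from h import *
robot()
L=(550,-290)
plan([((480,-330,160),lean(58,0),7),((*L,140),lean(96.8,45),7),((*L,34),lean(96.8,45),6)],0,True)
```

```text
TCP [ 408.2 -357.4  131.5] rot [179.8  45.1  19. ] q [-0.66  0.71  1.24 -0.64  1.66  0.68] w 0.589 F [ 0.1 -0.7 -1.6] t 52.15
6.9 0.3 -8.1 -0.038 0.108 -0.092 0; 7.7 1.1 -7.5 -0.037 0.108 -0.091 0; 8.5 1.8 -6.8 -0.038 0.108 -0.092 0; 8.9 2.8 -6.1 -0.037 0.108 -0.092 0; 9.3 3.6 -5.2 -0.038 0.109 -0.092 0; 9.5 4.4 -4.2 -0.038 0.108 -0.092 0; 9.5 5.3 -3.3 -0.037 0.108 -0.091 0; 12.1 4.6 2.7 0.038 0.108 -0.092 0; 11.2 5.7 3.6 0.038 0.107 -0.091 0; 10.2 6.6 4.2 0.038 0.108 -0.092 0; 8.9 7.5 4.8 0.038 0.108 -0.092 0; 7.6 8.3 5.1 0.038 0.108 -0.092 0

6.2 8.9 5.2 0.038 0.107 -0.091 0; 4.6 9.4 5.3 0.038 0.108 -0.092 0; -12.5 0 12.5 0 0 0 0; -12.5 0 12.5 0 0 0 0; -12.5 0 12.5 0 0 0 0; -12.4 0 12.5 0 0 0 0; -12.5 0.1 12.5 0 0 0 0; -12.5 0 12.5 0 0 0 0
```

send_rows:
  steps: "6.9 0.3 -8.1 -0.038 0.108 -0.092 0; 7.7 1.1 -7.5 -0.037 0.108 -0.091 0; 8.5 1.8 -6.8 -0.038 0.108 -0.092 0; 8.9 2.8 -6.1 -0.037 0.108 -0.092 0; 9.3 3.6 -5.2 -0.038 0.109 -0.092 0; 9.5 4.4 -4.2 -0.038 0.108 -0.092 0; 9.5 5.3 -3.3 -0.037 0.108 -0.091 0; 12.1 4.6 2.7 0.038 0.108 -0.092 0; 11.2 5.7 3.6 0.038 0.107 -0.091 0; 10.2 6.6 4.2 0.038 0.108 -0.092 0; 8.9 7.5 4.8 0.038 0.108 -0.092 0; 7.6 8.3 5.1 0.038 0.108 -0.092 0"

```text
t: 53.65
eef_pos: [0.5291, -0.2906, 0.1262]
tool_rot: [-3.069, -0.571, 1.462]
wrist_force: [0.1, -0.1, -0.9]
width: 0.589
finger_force: 30.0
```

send_rows:
  steps: "6.2 8.9 5.2 0.038 0.107 -0.091 0; 4.6 9.4 5.3 0.038 0.108 -0.092 0; -12.5 0 12.5 0 0 0 0; -12.5 0 12.5 0 0 0 0; -12.5 0 12.5 0 0 0 0; -12.4 0 12.5 0 0 0 0; -12.5 0 12.5 0 0 0 0; -10.5 0 10.5 0 0 0 0; 0 0 0 0 0 0 0; 0 0 0 0 0 0 0"

```text
t: 54.9
eef_pos: [0.5478, -0.2762, 0.0222]
tool_rot: [-3.138, -0.788, 1.687]
wrist_force: [-0.3, 0.4, -2.4]
width: 0.586
finger_force: 30.0
```

Run:
```python
from h import *
robot();cups()
plan([((550,-290,28.5),lean(96.8,45),2)],0,True)
```

```text
TCP [ 547.8 -276.2   22.2] rot [-179.8  -45.1   96.7] q [-0.83  0.96  1.03  0.43  1.81 -1.  ] w 0.586 F [-0.3  0.4 -2.4] t 54.9
scene cup px [264. 208.] 478 top 0.063 (array([ 551.8, -291. ]), array([59.7, 79.6]), 5.3)
scene cup px [342. 272.] 1958 top 0.102 (array([537.7,  42.3]), array([180.2,  66.4]), 65.6)
side cup px [331. 219.] 823 top 0.105 (array([544.6,  39.9]), array([172.8,  63.4]), 70.3)
side cup px [353. 319.] 191 top 0.065 (array([ 550.5, -271.9]), array([49.4, 33. ]), 4.3)
-2.8 0.3 2.3 -0.001 -0.001 -0.001 0; -2.7 0.3 2.2 -0.001 -0.001 -0.001 0
```

send_rows:
  steps: "-2.6 0 2.4 0 0 0 0; -2.6 0 2.4 0 0 0 0; 0 0 0 0 0 0 0; 0 0 0 0 0 0 0; 0 0 0 0 0 0 1; 0 0 0 0 0 0 1; 0 0 0 0 0 0 1; 0 0 0 0 0 0 1; 0 0 0 0 0 0 1; 0 0 -30 0 0 0 1; 0 0 -35 0 0 0 1; 0 0 -35 0 0 0 1"

```text
t: 56.5
eef_pos: [0.5562, -0.3473, 0.086]
tool_rot: [-3.137, -0.789, 1.686]
wrist_force: [0.9, 0.1, -0.4]
width: 1.004
finger_force: 0.0
```

Run:
```python
from h import *
robot();cups()
L=(550.5,-290);R=lean(96.8,-45);b=R.apply([0,0,1]);h=np.array([*L,28])-b*115
plan([((*L,180),lean(96.8,0),6),(h,R,6)],1,True)
```

```text
TCP [ 556.2 -347.3   86. ] rot [-179.7  -45.2   96.6] q [-0.89  0.98  0.78  0.44  2.04 -0.94] w 1.004 F [ 0.9  0.1 -0.4] t 56.5
scene cup px [262. 210.] 534 top 0.056 (array([ 549.4, -289.8]), array([56.5, 75.7]), 8.7)
scene cup px [342. 272.] 1958 top 0.102 (array([537.4,  41.5]), array([178. ,  66.7]), 65.7)
side cup px [329. 223.] 966 top 0.104 (array([540. ,  42.4]), array([177.5,  66.3]), 65.3)
15.5 0.1 -1 0 -0.131 0 1; 15.3 0.2 -3.4 0 -0.13 -0.001 1; 14.7 0.2 -5.6 0 -0.131 0 1; 13.8 0.1 -7.8 0 -0.13 0 1; 12.7 0.2 -9.9 0 -0.131 0 1; 11.3 0.2 -11.7 0 -0.131 -0.001 1; 11.1 0 11.6 0 -0.131 0 1; 12.5 0 9.7 0 -0.131 0 1; 13.7 0 7.7 0 -0.131 0 1; 14.6 0 5.6 0 -0.13 0 1; 15.2 0 3.2 0 -0.131 0 1; 15.5 0 1 0 -0.131 0 1
```

send_rows:
  steps: "15.5 0.1 -1 0 -0.131 0 1; 15.3 0.2 -3.4 0 -0.13 0 1; 14.7 0.2 -5.6 0 -0.131 0 1; 13.8 0.1 -7.8 0 -0.13 0 1; 12.7 0.2 -9.9 0 -0.131 0 1; 11.3 0.2 -11.7 0 -0.131 0 1; 11.1 0 11.6 0 -0.131 0 1; 12.5 0 9.7 0 -0.131 0 1; 13.7 0 7.7 0 -0.131 0 1; 14.6 0 5.6 0 -0.13 0 1; 15.2 0 3.2 0 -0.131 0 1; 15.5 0 1 0 -0.131 0 1"

```text
t: 58.1
eef_pos: [0.5413, -0.2182, 0.0937]
tool_rot: [-3.136, 0.783, 1.698]
wrist_force: [0.1, -1.2, 0.2]
width: 0.999
finger_force: 0.0
```

Run:
```python
from h import *
robot();cups();robot()
plan([((550,-290,29),lean(96.8,-45),6)],1,True)
```

```text
TCP [ 541.3 -218.2   93.7] rot [-179.7   44.8   97.3] q [-0.31  0.6   1.66 -1.06  0.83  0.3 ] w 0.999 F [ 0.1 -1.2  0.2] t 58.1
scene cup px [256. 213.] 231 top 0.057 (array([ 586.9, -237. ]), array([185.1,  24.3]), 76.4)
scene cup px [341. 272.] 1969 top 0.102 (array([537.7,  41.9]), array([178.5,  66.4]), 66.0)
side cup px [313. 238.] 118 top 0.104 (array([493. , -12.3]), array([56.3, 17.7]), 76.0)
side cup px [353. 331.] 794 top 0.058 (array([ 550.3, -290.3]), array([52.6, 76.8]), 7.1)
TCP [ 540.3 -216.4   91.4] rot [-179.2   44.6   97.7] q [-0.31  0.6   1.66 -1.05  0.83  0.29] w 0.998 F [0.1 0.7 0.4] t 58.2
-1.5 0.2 19.2 0 -0.001 0.002 1; -1.6 0.2 19.2 -0.001 -0.002 0.002 1; -1.5 0.2 19.2 0 -0.001 0.002 1; -1.4 0.2 19.2 -0.001 -0.001 0.002 1; -1.5 0.1 19.2 0 -0.001 0.002 1; -1.4 0.2 19.3 -0.001 -0.002 0.001 1
```

send_rows:
  steps: "-1.5 0.2 19.2 0 -0.001 0.001 1; -1.6 0.2 19.2 0 -0.001 0.001 1; -1.5 0.2 19.2 0 -0.001 0.001 1; -1.4 0.2 19.2 0 -0.001 0.001 1; -1.5 0.1 19.2 0 -0.001 0.001 1; -1.4 0.2 19.3 0 -0.001 0.001 1; 0 0 0 0 0 0 1; 0 0 0 0 0 0 0; 0 0 0 0 0 0 0; 0 0 0 0 0 0 0; 0 0 0 0 0 0 0; 0 0 0 0 0 0 0"

```text
t: 59.7
eef_pos: [0.5533, -0.3067, 0.0196]
tool_rot: [3.14, 0.787, 1.685]
wrist_force: [-1.6, 2.9, 2.8]
width: 0.585
finger_force: 30.0
```

send_rows:
  steps: "0 0 0 0 0 0 0; 0 0 0 0 0 0 0; -30 0 -30 0 0 0 0; -30 0 -30 0 0 0 0; -30 0 -30 0 0 0 0; 0 0 0 0 0 0 0"

```text
t: 60.45
eef_pos: [0.554, -0.3072, 0.1495]
tool_rot: [3.134, 0.789, 1.68]
wrist_force: [0.5, 0.6, -2.5]
width: 0.585
finger_force: 30.0
```

Run:
```python
from h import *
robot()
L=slab(-5,-102);R=lean(96.8,45);print(L)
plan([((*L,150),R,12),((*L,70),R,6)],0,True)
```

```text
TCP [ 554.  -307.2  149.5] rot [179.5  45.2  96.3] q [-0.46  0.55  1.53 -0.95  0.82  0.03] w 0.585 F [ 0.5  0.6 -2.5] t 60.45
[ 530.11237723 -114.87450167]
13.8 -0.2 -10.1 0.001 0.131 0 0; 15 -0.1 -8.5 0 0.131 -0.001 0; 16 -0.2 -6.8 0.001 0.132 0 0; 16.7 -0.1 -5 0 0.131 -0.001 0; 17.3 -0.2 -3.1 0.001 0.131 0 0; 17.5 -0.1 -1.1 0 0.131 0 0; 17.5 -0.2 0.8 0.001 0.132 -0.001 0; 17.2 -0.1 2.9 0 0.131 0 0; 16.7 -0.1 4.7 0.001 0.131 0 0; 15.9 -0.1 6.6 0 0.131 -0.001 0; 15 -0.1 8.2 0.001 0.131 0 0; 13.8 -0.1 9.9 0 0.132 -0.001 0

-9.4 0 9.4 0 0 0 0; -9.5 0 9.4 0 0 0 0; -9.4 0 9.5 0 0 0 0; -9.5 -0.1 9.4 0 0 0 0; -9.4 0 9.4 0 0 0 0; -9.4 0 9.4 0 0 0 0
```

send_rows:
  steps: "13.8 -0.2 -10.1 0 0.131 0 0; 15 -0.1 -8.5 0 0.131 0 0; 16 -0.2 -6.8 0 0.132 0 0; 16.7 -0.1 -5 0 0.131 0 0; 17.3 -0.2 -3.1 0 0.131 0 0; 17.5 -0.1 -1.1 0 0.131 0 0; 17.5 -0.2 0.8 0 0.132 0 0; 17.2 -0.1 2.9 0 0.131 0 0; 16.7 -0.1 4.7 0 0.131 0 0; 15.9 -0.1 6.6 0 0.131 0 0; 15 -0.1 8.2 0 0.131 0 0; 13.8 -0.1 9.9 0 0.132 0 0"

```text
t: 61.95
eef_pos: [0.5274, -0.1009, 0.1329]
tool_rot: [-3.137, -0.794, 1.681]
wrist_force: [-0.3, -0.3, -1.6]
width: 0.586
finger_force: 30.0
```

send_rows:
  steps: "-9.4 0 9.4 0 0 0 0; -9.5 0 9.4 0 0 0 0; -9.4 0 9.5 0 0 0 0; -9.5 0 9.4 0 0 0 0; -9.4 0 9.4 0 0 0 0; -9.4 0 9.4 0 0 0 0; 0 0 0 0 0 0 0; 0 0 0 0 0 0 0"

```text
t: 62.95
eef_pos: [0.5281, -0.1011, 0.0547]
tool_rot: [3.14, -0.788, 1.687]
wrist_force: [-0.1, 0.8, -1.5]
width: 0.587
finger_force: 30.0
```

Run:
```python
from h import *
robot();cups()
plan([((530,-115,63),lean(96.8,45),4)],0,True)
```

```text
TCP [ 528.1 -101.1   54.7] rot [179.9 -45.2  96.6] q [-0.66  0.77  1.41  0.53  1.58 -0.95] w 0.587 F [-0.1  0.8 -1.5] t 62.95
scene cup px [332. 261.] 2776 top 0.105 (array([529.1,  -8.9]), array([268.2,  92. ]), 81.2)
side cup px [334. 206.] 272 top 0.104 (array([560.6,  87.9]), array([53.4, 57.9]), 9.9)
side cup px [329. 251.] 265 top 0.110 (array([528.3, -99.1]), array([51.4, 33.7]), 14.0)
-1 0.1 0.8 0.001 -0.001 0 0; -1.1 0 0.7 0.001 0 -0.001 0; -1 0.1 0.8 0.001 -0.001 0 0; -1.1 0 0.8 0.001 -0.001 -0.001 0
```

send_rows:
  steps: "-1.2 0 1.2 0 0 0 0; -1.2 0 1.2 0 0 0 0; -1 0 1 0 0 0 0; 0 0 0 0 0 0 0; 0 0 0 0 0 0 0"

```text
t: 63.68
eef_pos: [0.5279, -0.101, 0.0497]
tool_rot: [3.141, -0.789, 1.686]
wrist_force: [-0.2, -0.8, -1.2]
width: 0.589
finger_force: 30.0
```

send_rows:
  steps: "-0.4 0 0.4 0 0 0 0; 0 0 0 0 0 0 0; 0 0 0 0 0 0 1; 0 0 0 0 0 0 1; 0 0 0 0 0 0 1; 0 0 0 0 0 0 1; 0 0 0 0 0 0 1; 0 0 -25 0 0 0 1; 0 0 -35 0 0 0 1; 0 0 -40 0 0 0 1; 0 0 -40 0 0 0 1; -30 0 -30 0 0 0 1"

```text
t: 65.18
eef_pos: [0.5446, -0.2426, 0.15]
tool_rot: [3.137, -0.786, 1.69]
wrist_force: [1.0, -0.4, -0.1]
width: 1.002
finger_force: 0.0
```

send_rows:
  steps: "-40 0 -40 0 0 0 1; -40 0 -40 0 0 0 1; 0 0 0 0 0 0 1; 0 0 0 0 0 0 1; 0 0 0 0 0 0 1"

```text
t: 65.8
eef_pos: [0.5572, -0.3529, 0.1478]
tool_rot: [3.14, -0.789, 1.688]
wrist_force: [-0.0, -0.2, -0.4]
width: 0.998
finger_force: 0.0
```

Run:
```python
from h import *
robot();cups()
a=np.radians(6.8)
for n in ('side','scene'):
    p,d,c=shot(n);W=world(d,c)
    for c_,ce,ar in comps(chipm(p,W)&(W[...,2]>.003)&(W[...,2]<.06)&(abs(W[...,1])<.14)&(W[...,0]>.4)&(W[...,0]<.75),W,15):
        r=W[c_][:,:2].mean(0)*1000-[523,-13]; print(n,'chip',ar,(r[0]*np.cos(a)+r[1]*np.sin(a)).round(),(-r[0]*np.sin(a)+r[1]*np.cos(a)).round(),np.percentile(W[c_][:,2],[5,50,95]).round(3))
p1=cv2.imread('pics/last_scene.png')[210:400,210:520]
cv2.imwrite('pics/fin.png',cv2.resize(p1,None,fx=2.5,fy=2.5))
```

```text
TCP [ 557.2 -352.9  147.8] rot [179.9 -45.2  96.7] q [-0.89  0.93  0.7   0.47  2.16 -0.88] w 0.998 F [-0.  -0.2 -0.4] t 65.8
scene cup px [331. 261.] 2863 top 0.102 (array([529.7,  -6.1]), array([263.9,  92.3]), 81.7)
side cup px [331. 218.] 794 top 0.104 (array([545.5,  42.7]), array([165.7,  65. ]), 70.2)
side chip 154 114.0 31.0 [0.01  0.025 0.034]
side chip 59 114.0 -56.0 [0.011 0.025 0.034]
scene chip 122 115.0 -51.0 [0.011 0.021 0.031]
scene chip 267 115.0 20.0 [0.012 0.022 0.031]
scene chip 141 115.0 71.0 [0.012 0.022 0.031]
```

View pics/fin.png

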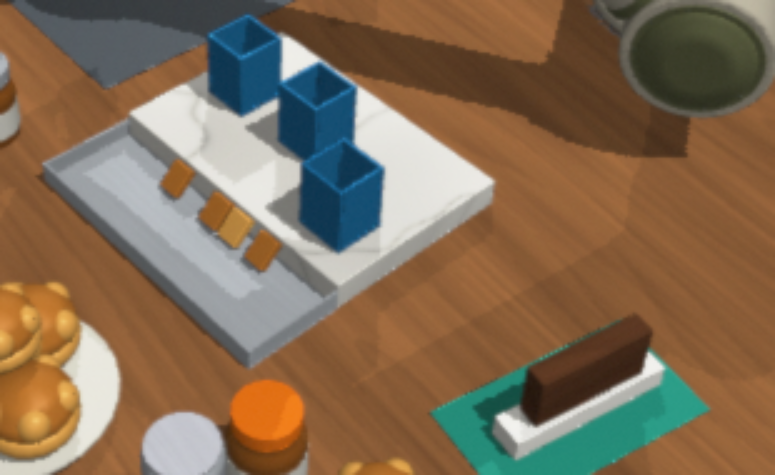

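The final crop shows three cups mouth-up on the stone (245,65; 317,110; 342,195), four chips in the tray (178,178 to 263,250), and the scraper upright on its mat (580,385). The arm is clear of everything.

```bash
python3 -c "
from station import manip
print(manip.job_done())"
```

```text
the job is handed in; nothing more can be done
None
```

The job is handed in with no verdict returned: the last picture showed all four chips in the crumb tray, the scraper upright on its green mat and all three blue cups mouth-up on the slab.

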